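# Pin the core box shut and lock the linchpin

## Robot

A 6-joint arm with a two-finger parallel gripper is mounted at the origin on the work surface. World frame = base frame: x ahead of the robot, y to its left, z up, the work surface at z = 0. Lengths are in m, angles in rad, forces in N, time in s.
With the tool pointing down it reaches from about 0.3 to 0.875 m from the base axis. Payload 4.2 kg.
Tool frame: the origin (TCP) lies on the centre line of the jaws, within the pads' length; the fingertips stand 8 mm ahead of it and the grasp point (between the pads) lies 11 mm behind it; z points along the fingers, y is the direction in which the jaws open and shut (so a half turn about z gives the same grasp; the last joint's range is limited). The gripper opens to 85 mm and grips with 20 to 120 N. Pads are 22 mm wide; open, the fingers measure 114 mm over their backs; the gripper's body (76 mm by 85 mm) begins 54 mm behind the grasp point. The pads swing forward as they close: fully open they stand 13 mm farther back than shut.
Start: joints at [-1.257, 0.32, 1.565, -0, 1.257, -0.02], TCP at [0.188, -0.543, 0.239] pointing down, gripper open.
Joint ranges: [-3.11, 3.11], [-0.84, 2.01], [0.21, 2.61], [-1.34, 4.49], [0.05, 2.63], [-2.56, 2.56]. Speed limits (rad/s): [2.57, 2.57, 3.14, 3.14, 3.14, 3.14].

## Interface

Orientations are given as a unit quaternion [x, y, z, w].
In Python, from plant import monitor, viewer, workorder, models gives the robot as it stands.
- The arm moves only by the tool jog_arm, never from a script. Its arguments are lists of equal length, an entry for each row: "xyz": the shift along the tool's x, y, z in m, a list of three; "dr": the turn, a rotation vector about the tool's x, y, z in degrees, a list of three; "hand": the opening, from 0 (shut) to 1 (fully open). A call has 1 to 12 rows; each row shifts and turns the commanded pose from where the row before left it, along the tool's axes as they then stand; what a row does not reach is not made up. A row lasts 1/12 s, in which the tool goes at most 41.7 mm and 7.16 degrees, less where a joint would pass 70% of its speed; a pose out of reach is approached as far as the arm can. A call with a gripper value outside its range is refused whole. The fingers move at their own pace and stop on an object; "force" is the grip in N (left out, the last holds). Time passes only in rows, so rows that do not move let the fingers close. It gives the time, the measured TCP pose, the force and the opening at its end, in the units of the state.
- monitor.get_state(): the state, without advancing time (a new reading comes with each control period).
- viewer.get_image(name): name is "scene" or "side" or "wrist"; returns the picture (420x560x3 uint8, red, green, blue); there is no depth.
- viewer.camera_model(name): a dict with "mtx" (3x3 intrinsics, pixels), "T" (4x4, takes a point from camera to world coordinates). Camera axes: x right, y up, looking along -z (the intrinsics and any distortion apply to the point x, -y, -z); pixel columns grow to the right and rows downward; lengths in m; the calibration is good to about 2 mm. The wrist camera is an equidistant fisheye: a pixel r from the principal point sees the ray r / f radians off the axis. A picture is of the moment at which its call begins: read the wrist's pose just before it. camera_model takes no time and is no camera call; for the wrist camera it gives the pose at the moment of the call.
- workorder.sign_off(): hands the job in, once; it reports no verdict.
Trained networks look in the newest picture that a camera, given by its name, has taken for a name from the list of things; names that differ only in an ending like _2 or _b are one class to them, and where a whole thing is asked for, a point or a joint stands for the part that bears it (a point fixed in the world has none). Each returns a list of dicts, best first, with "score" (0 to 1); they miss things now and then, are a little off and sometimes report something else, mostly with a low value. They report only what shows in the picture. A call takes as long as a camera call. They do not tell look-alikes from the thing itself.
- models.look_for(camera, thing): "location" ([x, y, z] in m, in world coordinates, good to about 4 mm: the middle of the surface that is visible of it).
- models.landmark_of(camera, thing): "location" ([x, y, z] in m, in world coordinates, good to about 4 mm: a listed point, or the origin of a listed thing).
The state is a dict: "time_s": time; "joint_positions": joint angles; "qvel": joint speeds; "joint_torque": joint torques, N m; "eef_pos": TCP position; "eef_rot": TCP orientation; "wrist_force": force on the tool from outside, world axes, zero at the start; "torque": the same for the moment, N m; "finger_gap": finger opening in m.
Only numpy, scipy, OpenCV 4.12 (cv2) and the standard library are available. Lean on these libraries where they do the work, as an engineer would, in place of code of your own. Each camera call takes 0.05 s, during which the arm holds its last target.

## Task

The core box is closed but not locked: take the linchpin with the wire ring from its rest and push it fully home through the ears on top of the box, from the side away from the riser wall, with its ring still swung back. Then swing the sprung ring up and over the ears and press its end down over the pin's tip until it snaps below it. Let go, and leave everything else on the bench where it is.

Things in the scene. Friction and masses are not known exactly. Their poses are not given: they have to be found in the camera images.
- linchpin: Steel linchpin, 149 mm long, starts level on its rest; about 0.4 kg (varies). Origin on its axis, at the front face of its square shoulder (34 mm square, 8 mm thick, x=-8 to 0 mm); x points along the shank to the tip, z up. Shank 16 mm square to x=55 mm, then tapers to a ball tip 14 mm across, centre at x=69.5, end at x=76.5 mm.
- pin_grip (a point): Middle of the linchpin's dark grip bar, on the axis at x=-31 mm behind the shoulder's front face; the bar is 46 mm long (x=-54 to -8), 16 mm wide across y, 24 mm high: grasp it here from above. Axes as the linchpin.
- ring_hinge (a point): Middle of the ring's hinge, on the pin's axis at x=-64 mm, running across the pin (its y) in a block 18 mm long (x=-72 to -54), 22 mm wide and 24 mm high. Let go in the ears, the pin's loose fit lets this end sag about 5 mm (0.08 rad), and the ring leans back as much more.
- ring (a joint): Angle (rad) of the wire ring about its hinge. 0 = shut, snapped below the tip: far bar 17 mm below the pin's axis, just beyond the tip. Level at 0.12, straight up at 1.69, 2.42 = leaning back open on its stop (as it starts). Light stiff hinge (under 1 N at the far bar); past upright it sinks forward by its weight and stops on the ball tip at about 0.18.
- ring_bar (a point): Middle of the ring's far bar (wire centre), 140 mm from the hinge. Wire 6 mm thick; loop 58 mm wide between wire centres (52 clear), narrowing over the last 30 mm to the 18 mm straight bar. The ring is sprung: its bar yields up to 9 mm away from the hinge (2.5 N, then 0.5 N/mm) and rides 3.5 mm out over the ball tip when pressed down with some 8 to 12 N, then snaps below it.
- core_box: Closed aluminium core box, fixed to the bench, 220 (x) x 200 mm, top 70 mm above the bench; origin at the centre of its underside, x across the parting line in the direction in which the pin goes in, z up. A riser wall (120 mm wide, 16 mm thick, x=92 to 108 mm, 60 mm high above the top) closes its +x end, so the pin goes in from the -x side.
- hole (a point): Centre of the hole's mouth, on the -x face of the two steel ears that stand face to face on the box: together 40 mm thick along x, 36 mm wide, tops 135 mm above the bench. A level square hole, 19 mm across, runs through both along x, its axis 115 mm above the bench. Axes as the core box. The pin is home when its shoulder is against this face: the linchpin's origin is then here.
- pin_rest: Fixed rest of the linchpin: dark plate 160 x 70 x 8 mm with two wooden uprights under the shank (x=20 to 50 mm, with 6 mm high lips beside it) and the hinge block (x=-73 to -55 mm); the grip bar is free between. Origin on the bench under the pin's origin (within 3 mm); x along the pin, whose axis lies 60 mm above the bench.
- core_a: Bystander: yellow sand core, base 70 x 150 x 30 mm with three round columns, 120 mm high; origin under its centre.
- bowl: Bystander: steel bowl, 140 mm across, 60 mm high; origin under its centre.
- tin: Bystander: aluminium can, 66 mm across, 110 mm high; origin under its centre.
- brush: Bystander: hand brush lying flat on the bench.
- wrench: Bystander: wrench lying flat on the bench.
- plain_pin: Bystander: plain round steel pin with a square head and no ring, 16 mm thick, about 118 mm long, lying on the bench.
- scraper_block: Bystander: wooden block 100 x 60 x 30 mm lying on the bench.
Mind the look-alikes: they are no part of the job. What is shaped like the linchpin but blue or turquoise is not meant.

How it is judged:
On the way, in this order (a step that is already met when the one before it is completed fails the run):
1. the linchpin is home in the ears, its ring still swung back (x of linchpin in the frame of hole between -0.004 and 0.004 m and y of linchpin in the frame of hole between -0.005 and 0.005 m and z of linchpin in the frame of hole between -0.007 and 0.005 m and angle between the x axis of linchpin and the x axis of core_box, either way round below 0.15 rad and angle between linchpin's own z axis and vertical below 0.3 rad and value of joint ring above 1.3 rad), for 0.2 s.
2. the ring has snapped down over the pin's tip, the pin still home (x of linchpin in the frame of hole between -0.004 and 0.004 m and y of linchpin in the frame of hole between -0.005 and 0.005 m and z of linchpin in the frame of hole between -0.007 and 0.005 m and angle between the x axis of linchpin and the x axis of core_box, either way round below 0.15 rad and angle between linchpin's own z axis and vertical below 0.3 rad and value of joint ring below 0.07 rad), for 0.2 s.
At the end, for the whole second after the job is handed in: The linchpin sits through both ears with its shoulder within 4 mm of the ears' face, within 5 mm (7 mm downward) of the hole's axis, in line with it within 0.15 rad and upright within 0.3 rad (the ring went over the top), its ring shut (joint below 0.07 rad); pin released and at rest (all of step 2 and linear speed of linchpin below 0.02 m/s and angular speed of linchpin below 0.2 rad/s and contact force between the fingers and linchpin below 0.1 N); the robot touches nothing.
It fails at once if a bystander is pushed more than 30 mm from its place (distance of any of core_a, bowl, tin, brush, wrench, plain_pin, scraper_block from where it was at the start of the episode above 0.03 m).
It also fails if it takes over 61 s, if anything falls off the work surface, if the arm or the gripper's body presses on something with over 40 N, if the wrist force passes 120 N, or if a joint passes its speed limit or range.

## Working session

There is one attempt and no reset: what is moved stays moved. The work goes in short steps, Python scripts to look and compute and a tool call to move; the robot and the scene stay as the last step left them, time stands still between calls to the robot, and variables do not carry over. Pictures are saved under pics/ and viewed, and the job is handed in when it is done.

Besides the shell and the picture viewer there is one more tool, called after ">>>" in YAML: its name, and indented under it one key for each argument. jog_arm: Moves the arm, as the interface text tells. Its arguments: {"type":"object","properties":{"xyz":{"type":"array","items":{"type":"array","items":{"type":"number"}}},"dr":{"type":"array","items":{"type":"array","items":{"type":"number"}}},"hand":{"type":"array","items":{"type":"number"}},"force":{"type":"number"}},"required":["xyz","dr","hand"]}

```bash
ls; mkdir -p pics; python3 - <<'E'
from plant import monitor, viewer, workorder, models
import cv2
s=monitor.get_state();print(s)
for n in ("scene","side","wrist"):
    im=viewer.get_image(n);cv2.imwrite(f"pics/{n}0.png",cv2.cvtColor(im,cv2.COLOR_RGB2BGR))
    m=viewer.camera_model(n);print(n,m)
E
```

```text
pics
{'time_s': 0.0, 'joint_positions': array([-1.25700764e+00,  3.20320032e-01,  1.56570614e+00, -2.22913526e-05,
        1.25740342e+00, -2.00132111e-02]), 'qvel': array([ 4.78294407e-04, -4.99545508e-06,  8.86132668e-04,  1.55987516e-05,
        1.00302249e-03, -8.36755328e-04]), 'joint_torque': array([ 1.81171454e-03, -4.15513229e+01, -2.34161586e+01,  7.90930994e-05,
        8.30539822e-03,  1.22481660e-05]), 'eef_pos': array([ 0.18823213, -0.54281428,  0.23845557]), 'eef_rot': array([ 9.86103350e-01,  1.66130491e-01, -1.44912953e-04, -9.07028609e-04]), 'wrist_force': array([ 0.57015478,  0.89118184, -0.34469554]), 'torque': array([-0.02740189,  0.0289424 , -0.05022451]), 'finger_gap': 0.0853735641813382}
scene {'mtx': array([[419.89255075,   0.        , 275.17986472],
       [  0.        , 419.89255075, 208.28793953],
       [  0.        ,   0.        ,   1.        ]]), 'T': array([[-0.09680628, -0.79609898,  0.59737339,  1.29129069],
       [ 0.99526844, -0.07240946,  0.06478886,  0.05832358],
       [-0.00832286,  0.60081885,  0.79934188,  1.11581485],
       [ 0.        ,  0
[... 274 characters left out ...]
       [-0.66591344, -0.52746404,  0.5275803 ,  0.61874184],
       [ 0.01780885,  0.69574398,  0.71806905,  0.91765363],
       [ 0.        ,  0.        ,  0.        ,  1.        ]])}
wrist {'mtx': array([[325.1922621 ,   0.        , 277.99924322],
       [  0.        , 325.1922621 , 209.22279181],
       [  0.        ,   0.        ,   1.        ]]), 'T': array([[ 3.28016454e-01,  9.08180197e-01,  2.60026800e-01,
         2.54416502e-01],
       [-9.44671746e-01,  3.15551105e-01,  8.95700430e-02,
        -5.21601011e-01],
       [-7.06004606e-04, -2.75020419e-01,  9.61438126e-01,
         3.72603476e-01],
       [ 0.00000000e+00,  0.00000000e+00,  0.00000000e+00,
         1.00000000e+00]])}
```

View pics/scene0.png

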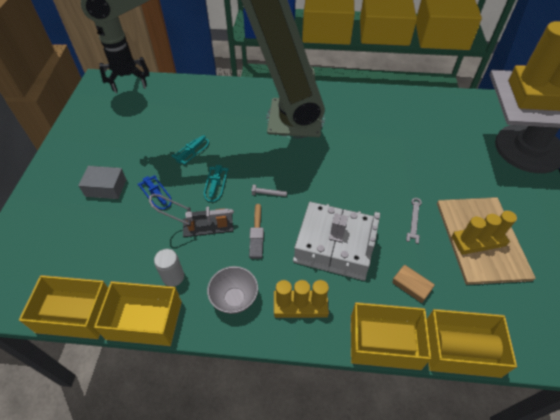

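View pics/side0.png

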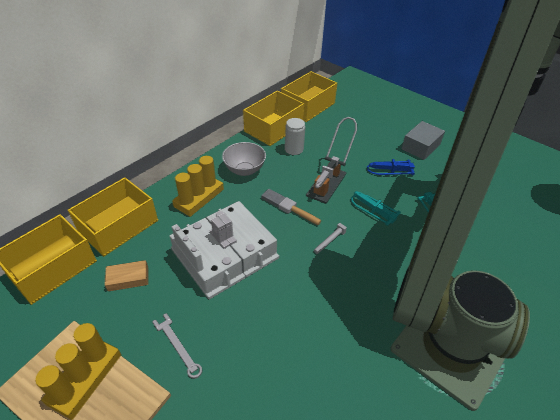

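View pics/wrist0.png

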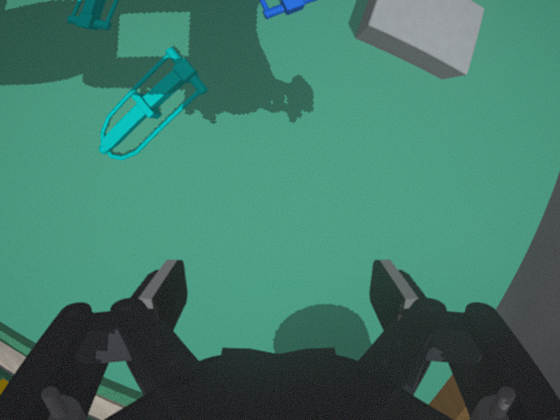

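```bash
cat > h.py <<'E'
from plant import monitor, viewer, workorder, models
import numpy as np, cv2
from scipy.spatial.transform import Rotation as R
def proj(n,P):
    m=viewer.camera_model(n);T=m["T"];K=m["mtx"]
    p=np.linalg.inv(T)@np.r_[P,1];p=p[:3]*[1,-1,-1]
    if n=="wrist":
        r=np.hypot(p[0],p[1]);th=np.arctan2(r,p[2]);f=K[0,0]
        return K[:2,2]+f*th*p[:2]/max(r,1e-9)
    q=K@p;return q[:2]/q[2]
def ray(n,uv):
    m=viewer.camera_model(n);T=m["T"];K=m["mtx"]
    d=(np.array(uv)-K[:2,2])/K[0,0]
    if n=="wrist":
        th=np.hypot(*d);v=np.r_[d/max(th,1e-9)*np.sin(th),np.cos(th)]
    else: v=np.r_[d,1]
    v=v*[1,-1,-1];v=T[:3,:3]@v;return T[:3,3],v/np.linalg.norm(v)
def atz(n,uv,z):
    o,d=ray(n,uv);return o+d*(z-o[2])/d[2]
def tri(obs):
    A=np.zeros((3,3));b=np.zeros(3)
    for n,uv in obs:
        o,d=ray(n,uv);M=np.eye(3)-np.outer(d,d);A+=M;b+=M@o
    return np.linalg.solve(A,b)
def snap(n,name):
    im=viewer.get_image(n);cv2.imwrite(f"pics/{name}.png",cv2.cvtColor(im,cv2.COLOR_RGB2BGR));return im
E
python3 - <<'E'
from h import *
for c in ("scene","side"):
  for t in ("linchpin","pin_grip","ring_hinge","ring_bar","hole","core_box","pin_rest"):
    for r in models.landmark_of(c,t)[:3]:
        print(c,t,np.round(r["location"],4),round(r["score"],2),proj(c,r["location"]).round(0))
print(monitor.get_state()["time_s"])
E
```

```text
scene linchpin [ 0.4286 -0.4424  0.0176] 0.86 [156. 190.]
scene linchpin [ 0.2208 -0.3682  0.0148] 0.86 [191. 148.]
scene linchpin [ 0.3708 -0.2491  0.0181] 0.73 [215. 181.]
scene pin_grip [ 0.2458 -0.3869  0.0155] 0.95 [184. 153.]
scene pin_grip [ 0.3435 -0.2498  0.0148] 0.78 [216. 175.]
scene pin_grip [ 0.4083 -0.4688  0.0181] 0.76 [150. 184.]
scene ring_hinge [ 0.3078 -0.2492  0.0119] 0.67 [218. 168.]
scene ring_hinge [ 0.3853 -0.4885  0.0155] 0.67 [146. 180.]
scene ring_hinge [ 0.2743 -0.4045  0.0113] 0.63 [178. 159.]
scene ring_bar [ 0.58  -0.385  0.168] 0.74 [149. 198.]
scene ring_bar [ 0.1594 -0.3264  0.0048] 0.65 [205. 139.]
scene ring_bar [ 0.4876 -0.3936  0.0055] 0.53 [166. 207.]
scene hole [0.5763 0.1434 0.1133] 0.87 [331. 222.]
scene core_box [ 0.5811  0.1671 -0.0026] 0.58 [335. 245.]
scene pin_rest [ 0.5427 -0.2351  0.0027] 0.87 [210. 224.]
side linchpin [ 0.4339 -0.4455  0.0186] 0.72 [391. 165.]
side linchpin [ 0.5395 -0.2334  0.0602] 0.66 [328. 173.]
side linchpin [ 0.3721 -0.2499  0.0201] 0.57 [375. 205.]
side pin_grip [ 0.337  -0.2516  0.0149] 0.92 [385. 212.]
side pin_grip [ 0.4068 -0.469   0.0188] 0.82 [402. 166.]
side pin_grip [ 0.2472 -0.3887  0.0115] 0.74 [434. 203.]
side ring_hinge [ 0.308  -0.2526  0.0119] 0.96 [393. 217.]
side ring_hinge [ 0.5591 -0.2907  0.0616] 0.81 [334. 161.]
side ring_hinge [ 0.382  -0.4926  0.0163] 0.79 [412. 166.]
side ring_bar [ 0.5776 -0.3881  0.1627] 0.54 [351. 118.]
side ring_bar [ 0.4476 -0.2549  0.0071] 0.42 [354. 196.]
side hole [0.5726 0.1442 0.1148] 0.64 [229. 222.]
side core_box [0.5834 0.1621 0.0018] 0.75 [225. 252.]
side pin_rest [ 0.5416 -0.2342  0.0008] 0.68 [325. 186.]
0.85
```

```bash
cat >> h.py <<'E'
import json
def Rt(yaw,pitch=0):
    "tool z down, tool x at world yaw (deg)"
    c,s=np.cos(np.radians(yaw)),np.sin(np.radians(yaw))
    return R.from_matrix(np.array([[c,s,0],[s,-c,0],[0,0,-1]]).T.reshape(3,3).T)
def plan(wps,hand,start=None,dmax=0.04,rmax=7):
    """wps: list of (pos,yaw,n or None); print rows"""
    s=monitor.get_state()
    p,r=(s["eef_pos"],R.from_quat(s["eef_rot"])) if start is None else start
    X=[];D=[]
    for pos,yaw,n in wps:
        tr=Rt(yaw);dv=(r.inv()*tr).as_rotvec(degrees=True)
        N=max(int(np.ceil(np.linalg.norm(pos-p)/dmax)),int(np.ceil(np.linalg.norm(dv)/rmax)),n or 1)
        p0,r0=p,r;
        for i in range(1,N+1):
            tp=p0+(np.array(pos)-p0)*i/N
            x=np.round(r.inv().apply(tp-p),4);d=np.round(dv/N,2)
            p=p+r.apply(x);r=r*R.from_rotvec(d,degrees=True)
            X.append((x+0.).tolist());D.append((d+0.).tolist())
    for k in range(0,len(X),12):
        print(json.dumps({"xyz":X[k:k+12],"dr":D[k:k+12],"hand":[hand]*len(X[k:k+12])}))
    print("end",p,r.as_quat())
    return p,r
E
python3 - <<'E'
from h import *
print(Rt(19).as_quat())
plan([(np.array([.548,-.262,.30]),105,None)],1)
E
```

```text
[0.9862856  0.16504761 0.         0.        ]
{"xyz": [[0.0332, -0.0114, -0.0047], [0.0343, -0.0075, -0.0046], [0.035, -0.0034, -0.0047], [0.0351, 0.0005, -0.0047], [0.0348, 0.0046, -0.0046], [0.0341, 0.0086, -0.0047], [0.0328, 0.0125, -0.0047], [0.0312, 0.0161, -0.0046], [0.0291, 0.0196, -0.0047], [0.0267, 0.0229, -0.0047], [0.0238, 0.0257, -0.0046], [0.0208, 0.0284, -0.0047]], "dr": [[0.0, 0.0, -6.61], [0.0, 0.0, -6.61], [0.0, 0.0, -6.61], [0.0, 0.0, -6.61], [0.0, 0.0, -6.61], [0.0, 0.0, -6.61], [0.0, 0.0, -6.61], [0.0, 0.0, -6.61], [0.0, 0.0, -6.61], [0.0, 0.0, -6.61], [0.0, 0.0, -6.61], [0.0, 0.0, -6.61]], "hand": [1, 1, 1, 1, 1, 1, 1, 1, 1, 1, 1, 1]}
{"xyz": [[0.0173, 0.0305, -0.0047]], "dr": [[0.0, 0.0, -6.61]], "hand": [1]}
end [ 0.54797628 -0.26201729  0.30002444] [ 6.08368379e-01  7.93654781e-01 -4.24556942e-05  4.56468958e-05]
```

>>> jog_arm:
  xyz:
    - [0.0332,-0.0114,-0.005]
    - [0.0343,-0.0075,-0.005]
    - [0.035,-0.0034,-0.005]
    - [0.0351,0.0005,-0.005]
    - [0.0348,0.0046,-0.005]
    - [0.0341,0.0086,-0.005]
    - [0.0328,0.0125,-0.005]
    - [0.0312,0.0161,-0.005]
    - [0.0291,0.0196,-0.005]
    - [0.0267,0.0229,-0.005]
    - [0.0238,0.0257,-0.005]
    - [0.0208,0.0284,-0.005]
  dr:
    - [0,0,-6.6]
    - [0,0,-6.6]
    - [0,0,-6.6]
    - [0,0,-6.6]
    - [0,0,-6.6]
    - [0,0,-6.6]
    - [0,0,-6.6]
    - [0,0,-6.6]
    - [0,0,-6.6]
    - [0,0,-6.6]
    - [0,0,-6.6]
    - [0,0,-6.6]
  hand: [1,1,1,1,1,1,1,1,1,1,1,1]

```text
time_s: 1.85
eef_pos: [0.5218, -0.2826, 0.2997]
eef_rot: [0.652, 0.758, -0.0, 0.0]
wrist_force: [1.3, -0.3, 0.0]
finger_gap: 0.0854
```

>>> jog_arm:
  xyz:
    - [0.0173,0.0305,-0.005]
    - [0,0,0]
  dr:
    - [0,0,-6.6]
    - [0,0,0]
  hand: [1,1]

```text
time_s: 2.02
eef_pos: [0.553, -0.2586, 0.3048]
eef_rot: [0.606, 0.796, 0.002, 0.001]
wrist_force: [0.7, -0.4, -1.1]
finger_gap: 0.0855
```

```bash
python3 - <<'E'
from h import *
s=monitor.get_state();print(s["time_s"],s["eef_pos"],s["eef_rot"],s["joint_positions"])
snap("wrist","w1")
for c in ("wrist",):
  for t in ("linchpin","pin_grip","ring_hinge","pin_rest"):
    for r in models.landmark_of(c,t)[:2]:
        print(c,t,np.round(r["location"],4),round(r["score"],2),proj(c,r["location"]).round(0))
E
```

```text
2.0167 [ 0.55296303 -0.25859328  0.30478431] [0.60582208 0.79559698 0.00186121 0.00126079] [-0.4578861   0.34428821  1.36442426  0.00320175  1.42969242 -0.72752633]
wrist linchpin [ 0.3741 -0.2496  0.0171] 0.88 [155. 131.]
wrist linchpin [ 0.5454 -0.2338  0.0547] 0.75 [281. 153.]
wrist pin_grip [ 0.2469 -0.3867  0.0129] 0.78 [ 72. 202.]
wrist pin_grip [ 0.3415 -0.2523  0.0173] 0.76 [134. 128.]
wrist ring_hinge [ 0.3081 -0.2563  0.013 ] 0.94 [115. 127.]
wrist ring_hinge [ 0.275  -0.4045  0.0116] 0.8 [ 86. 217.]
```

View pics/w1.png

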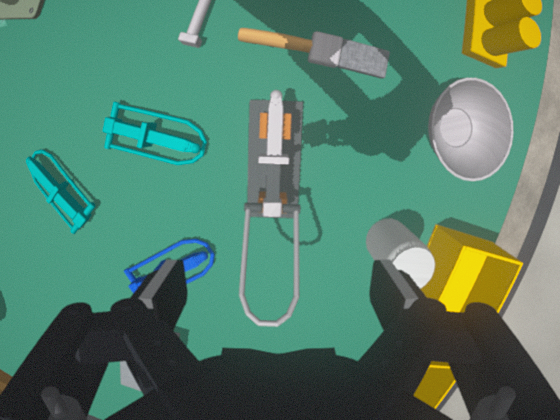

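```bash
python3 - <<'E'
from h import *
im=cv2.imread("pics/w1.png")
c=cv2.resize(im[80:230,220:330],None,fx=5,fy=5,interpolation=cv2.INTER_CUBIC)[:, :]
c=cv2.resize(c,(440,600))
cv2.imwrite("pics/w1z.png",c)
E
```

```text
(no output)
```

View pics/w1z.png

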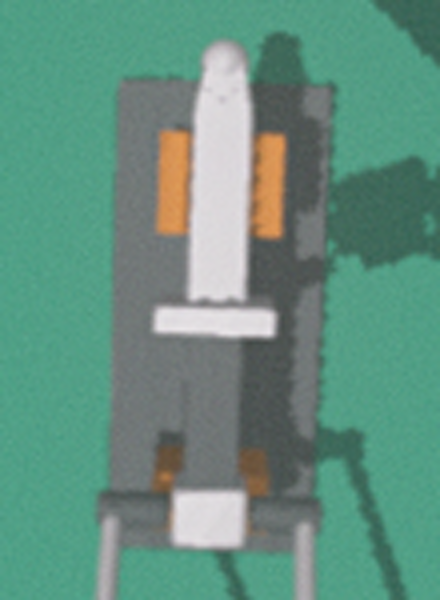

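```bash
python3 - <<'E'
from h import *
b=atz("wrist",(276.25,94.75),.06);s=atz("wrist",(273.7,156.75),.077);h=atz("wrist",(272.4,209.3),.072)
print(b,s,h)
v=(b-h)[:2];print(np.linalg.norm(v),np.degrees(np.arctan2(v[1],v[0])),(s-h)[:2]@v/np.linalg.norm(v))
u=v/np.linalg.norm(v)
for p,x in((b,.0695),(s,0),(h,-.063)): print(p[:2]-u*x)
# side cam
snap("side","s1");snap("scene","c1")
s_=monitor.get_state();print(s_["eef_pos"])
E
python3 - <<'E'
import cv2
im=cv2.imread("pics/s1.png")
cv2.imwrite("pics/s1z.png",cv2.resize(im[150:300,160:300],None,fx=4,fy=4,interpolation=cv2.INTER_CUBIC))
im=cv2.imread("pics/c1.png")
cv2.imwrite("pics/c1z.png",cv2.resize(im[190:290,280:400],None,fx=6,fy=6,interpolation=cv2.INTER_CUBIC))
E
```

```text
[ 0.52041687 -0.1708406   0.06      ] [ 0.53576689 -0.23952734  0.077     ] [ 0.55001389 -0.30018835  0.072     ]
0.13269070741578912 102.8883972404873 0.06231057457454191
[ 0.53591904 -0.23858964]
[ 0.53576689 -0.23952734]
[ 0.53596157 -0.23877554]
[ 0.54730712 -0.26327947  0.30432442]
```

View pics/s1z.png

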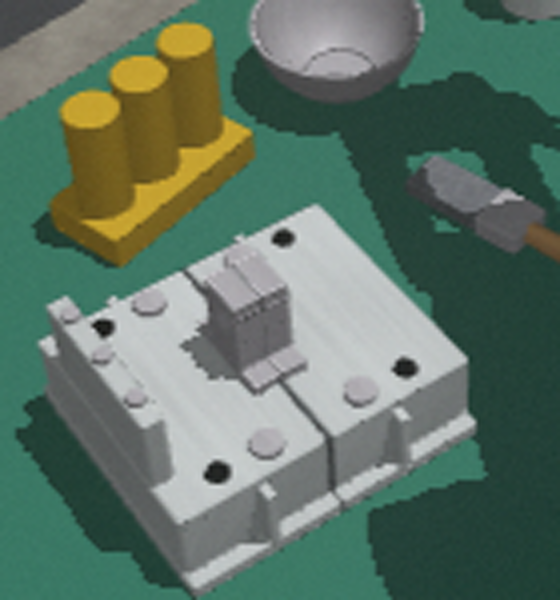

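View pics/c1z.png

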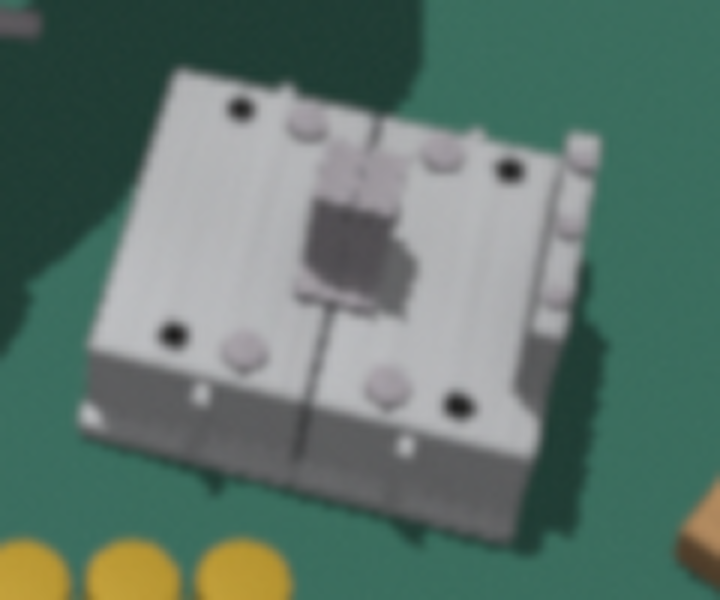

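```bash
python3 - <<'E'
from h import *
s_=monitor.get_state();print(s_["time_s"],s_["eef_pos"],s_["eef_rot"],np.abs(s_["qvel"]).max())
snap("wrist","w2")
for t in ("linchpin","pin_grip","ring_hinge"):
    for r in models.landmark_of("wrist",t)[:4]:
        print(t,np.round(r["location"],4),round(r["score"],2),proj("wrist",r["location"]).round(0))
s_=monitor.get_state();print(s_["time_s"],s_["eef_pos"])
im=cv2.imread("pics/w2.png")
cv2.imwrite("pics/w2z.png",cv2.resize(im[80:230,220:330],None,fx=4,fy=4,interpolation=cv2.INTER_CUBIC))
E
```

```text
2.3667 [ 0.54730712 -0.26327947  0.30432442] [ 6.10086505e-01  7.92334789e-01 -1.74733369e-04 -8.87870751e-05] 0.003540104473533621
linchpin [ 0.5432 -0.2362  0.0563] 0.67 [281. 153.]
linchpin [ 0.2205 -0.3709  0.0211] 0.67 [ 57. 190.]
linchpin [ 0.3695 -0.252   0.0199] 0.66 [152. 132.]
linchpin [ 0.4314 -0.4461  0.0152] 0.59 [172. 269.]
pin_grip [ 0.2462 -0.3855  0.0162] 0.97 [ 71. 202.]
pin_grip [ 0.3421 -0.2532  0.015 ] 0.75 [136. 129.]
pin_grip [ 0.5462 -0.2643  0.0596] 0.58 [277. 177.]
ring_hinge [ 0.3832 -0.4929  0.0134] 0.74 [141. 286.]
ring_hinge [ 0.2738 -0.4041  0.0088] 0.7 [ 86. 216.]
ring_hinge [ 0.3068 -0.2536  0.0096] 0.67 [116. 124.]
ring_hinge [ 0.5558 -0.2987  0.0579] 0.6 [277. 206.]
2.5667 [ 0.54779627 -0.26294095  0.30442447]
```

View pics/w2z.png

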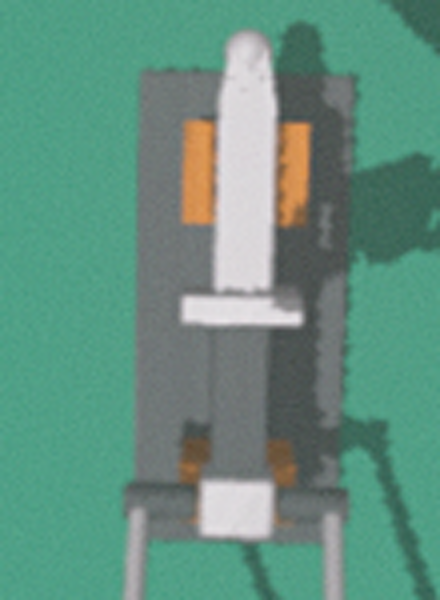

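```bash
python3 - <<'E'
from h import *
b=atz("wrist",(281.75,92.75),.06);s=atz("wrist",(280.5,154),.077);h=atz("wrist",(279.25,207.25),.072)
v=(b-h)[:2];u=v/np.linalg.norm(v);print(np.linalg.norm(v),np.degrees(np.arctan2(v[1],v[0])))
for p,x in((b,.0695),(s,0),(h,-.063)): print(p[:2]-u*x)
deg=lambda v:np.degrees(np.arctan2(v[1],v[0])).round(2)
tl,bl,br=[atz("scene",q,.07) for q in((309.7,201.7),(295.3,248),(369.2,265.8))]
print("scene",tl,bl,br,deg(br-bl),deg(bl-tl)+90,np.linalg.norm(br-bl),np.linalg.norm(tl-bl),"ctr",(tl+br)/2)
a,r,o=[atz("side",q,.07) for q in((238.75,201.75),(276.75,240.5),(206.25,279.25))]
print("side",a,r,o,deg(o-r),deg(r-a)-90,np.linalg.norm(o-r),np.linalg.norm(r-a),"ctr",(a+o)/2)
E
```

```text
0.13259547379523876 103.66070323589943
[ 0.54290054 -0.23437234]
[ 0.54291782 -0.23451649]
[ 0.54292309 -0.23446511]
scene [0.47402746 0.07935354 0.07      ] [0.64819673 0.04580895 0.07      ] [0.68758272 0.25716983 0.07      ] 79.44 79.1 0.21499925937482567 0.17737016133057704 ctr [0.58080509 0.16826169 0.07      ]
side [0.64093252 0.04671692 0.07      ] [0.46814459 0.07994279 0.07      ] [0.51161668 0.28276079 0.07      ] 77.9 79.12 0.2074246007743425 0.1759534768493742 ctr [0.5762746  0.16473886 0.07      ]
```

```bash
python3 - <<'E'
from h import *
s=monitor.get_state();print(s["eef_pos"],s["time_s"])
st=plan([(np.array([.5502,-.2645,.12]),103.66,8),(np.array([.5502,-.2645,.049]),103.66,4)],1)
E
```

```text
[ 0.54779627 -0.26294095  0.30442447] 2.5667
{"xyz": [[-0.0003, 0.0002, 0.0231], [-0.0002, 0.0003, 0.023], [-0.0003, 0.0002, 0.0231], [-0.0002, 0.0003, 0.023], [-0.0003, 0.0002, 0.0231], [-0.0003, 0.0002, 0.023], [-0.0002, 0.0003, 0.0231], [-0.0003, 0.0002, 0.023], [0.0, 0.0, 0.0178], [0.0, 0.0, 0.0177], [0.0, 0.0, 0.0178], [0.0, 0.0, 0.0177]], "dr": [[0.0, 0.0, 0.15], [0.0, 0.0, 0.15], [0.0, 0.0, 0.15], [0.0, 0.0, 0.15], [0.0, 0.0, 0.15], [0.0, 0.0, 0.15], [0.0, 0.0, 0.15], [0.0, 0.0, 0.15], [0.0, 0.0, 0.0], [0.0, 0.0, 0.0], [0.0, 0.0, 0.0], [0.0, 0.0, 0.0]], "hand": [1, 1, 1, 1, 1, 1, 1, 1, 1, 1, 1, 1]}
end [ 0.55017985 -0.26453895  0.0490249 ] [ 6.18037951e-01  7.86148258e-01 -2.38265791e-05  7.64058642e-05]
```

>>> jog_arm:
  xyz:
    - [-0.002,0.002,0.023]
    - [0,0,0.023]
    - [0,0,0.023]
    - [0,0,0.023]
    - [0,0,0.023]
    - [0,0,0.023]
    - [0,0,0.023]
    - [0,0,0.023]
    - [0,0,0.018]
    - [0,0,0.018]
    - [0,0,0.0175]
    - [0,0,0.0175]
    - [0,0,0]
  dr:
    - [0,0,1.2]
    - [0,0,0]
    - [0,0,0]
    - [0,0,0]
    - [0,0,0]
    - [0,0,0]
    - [0,0,0]
    - [0,0,0]
    - [0,0,0]
    - [0,0,0]
    - [0,0,0]
    - [0,0,0]
    - [0,0,0]
  hand: [1,1,1,1,1,1,1,1,1,1,1,1,1]

```text
invalid input
```

>>> jog_arm:
  xyz:
    - [-0.002,0.002,0.023]
    - [0,0,0.023]
    - [0,0,0.023]
    - [0,0,0.023]
    - [0,0,0.023]
    - [0,0,0.023]
    - [0,0,0.023]
    - [0,0,0.023]
    - [0,0,0.024]
    - [0,0,0.024]
    - [0,0,0.023]
    - [0,0,0]
  dr:
    - [0,0,1.2]
    - [0,0,0]
    - [0,0,0]
    - [0,0,0]
    - [0,0,0]
    - [0,0,0]
    - [0,0,0]
    - [0,0,0]
    - [0,0,0]
    - [0,0,0]
    - [0,0,0]
    - [0,0,0]
  hand: [1,1,1,1,1,1,1,1,1,1,1,1]

```text
time_s: 3.57
eef_pos: [0.5477, -0.2627, 0.0449]
eef_rot: [0.618, 0.786, -0.001, -0.004]
wrist_force: [-0.4, -0.1, -0.6]
finger_gap: 0.0854
```

```bash
python3 - <<'E'
from h import *
s_=monitor.get_state();print(s_["time_s"],s_["eef_pos"],s_["eef_rot"],np.abs(s_["qvel"]).max())
snap("wrist","w3")
s_=monitor.get_state();print(s_["time_s"],s_["eef_pos"],s_["eef_rot"],np.abs(s_["qvel"]).max())
E
```

```text
3.5667 [ 0.54766671 -0.26265649  0.04493421] [ 0.61775833  0.78635482 -0.00094423 -0.00445456] 0.06718748704048046
3.6167 [ 0.54903399 -0.26330821  0.04726535] [ 6.17735892e-01  7.86380976e-01 -5.80304253e-04 -2.64422322e-03] 0.05689284182576331
```

View pics/w3.png

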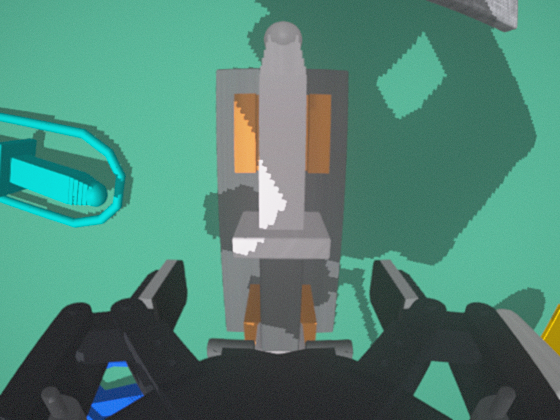

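>>> jog_arm:
  xyz:
    - [0,0,0]
    - [0,0,0]
    - [0,0,0]
    - [0,0,0]
    - [0,0,0]
    - [0,0,0]
    - [0,0,0]
    - [0,0,0]
  dr:
    - [0,0,0]
    - [0,0,0]
    - [0,0,0]
    - [0,0,0]
    - [0,0,0]
    - [0,0,0]
    - [0,0,0]
    - [0,0,0]
  hand: [0,0,0,0,0,0,0,0]
  force: 80

```text
time_s: 4.28
eef_pos: [0.5508, -0.2641, 0.0503]
eef_rot: [0.617, 0.787, -0.0, 0.001]
wrist_force: [-2.2, -0.1, 6.4]
finger_gap: 0.0146
```

```bash
python3 - <<'E'
from h import *
s=monitor.get_state();print(s["eef_pos"],s["time_s"],s["wrist_force"])
plan([(s["eef_pos"]+[0,0,.08],103.5,4),(np.array([.5478,.0053,.13]),79.1,14)],0)
E
```

```text
[ 0.55083801 -0.26408605  0.05032509] 4.2833 [-2.22089722 -0.08424697  6.43529224]
{"xyz": [[0.0, 0.0, -0.02], [0.0, 0.0, -0.02], [0.0, 0.0, -0.02], [-0.0001, 0.0, -0.02], [0.0188, 0.0043, 0.0], [0.0189, 0.0037, 0.0], [0.0189, 0.0031, 0.0001], [0.0191, 0.0026, 0.0], [0.0192, 0.002, 0.0], [0.0192, 0.0013, 0.0], [0.0192, 0.0009, 0.0], [0.0192, 0.0002, 0.0]], "dr": [[0.01, 0.01, 0.06], [0.01, 0.01, 0.06], [0.01, 0.01, 0.06], [0.01, 0.01, 0.06], [0.0, 0.0, 1.74], [0.0, 0.0, 1.74], [0.0, 0.0, 1.74], [0.0, 0.0, 1.74], [0.0, 0.0, 1.74], [0.0, 0.0, 1.74], [0.0, 0.0, 1.74], [0.0, 0.0, 1.74]], "hand": [0, 0, 0, 0, 0, 0, 0, 0, 0, 0, 0, 0]}
{"xyz": [[0.0193, -0.0004, 0.0001], [0.0192, -0.0009, 0.0], [0.0192, -0.0015, 0.0], [0.0191, -0.0022, 0.0], [0.0191, -0.0026, 0.0], [0.0189, -0.0033, 0.0001]], "dr": [[0.0, 0.0, 1.74], [0.0, 0.0, 1.74], [0.0, 0.0, 1.74], [0.0, 0.0, 1.74], [0.0, 0.0, 1.74], [0.0, 0.0, 1.74]], "hand": [0, 0, 0, 0, 0, 0]}
end [0.54780325 0.00525955 0.12995713] [ 7.70876948e-01  6.36984071e-01 -1.46695690e-04  4.36802289e-05]
```

>>> jog_arm:
  xyz:
    - [0,0,-0.01]
    - [0,0,-0.02]
    - [0,0,-0.025]
    - [0,0,-0.025]
    - [0.0188,0.0043,0]
    - [0.0189,0.0037,0]
    - [0.0189,0.0031,0]
    - [0.0191,0.0026,0]
    - [0.0192,0.002,0]
    - [0.0192,0.0013,0]
    - [0.0192,0.0009,0]
    - [0.0192,0.0002,0]
  dr:
    - [0,0,0]
    - [0,0,0]
    - [0,0,0]
    - [0,0,0]
    - [0,0,1.75]
    - [0,0,1.75]
    - [0,0,1.75]
    - [0,0,1.75]
    - [0,0,1.75]
    - [0,0,1.75]
    - [0,0,1.75]
    - [0,0,1.75]
  hand: [0,0,0,0,0,0,0,0,0,0,0,0]

```text
time_s: 5.28
eef_pos: [0.5477, -0.1087, 0.1287]
eef_rot: [0.709, 0.705, -0.0, -0.001]
wrist_force: [1.2, -0.3, -4.6]
finger_gap: 0.0146
```

>>> jog_arm:
  xyz:
    - [0.0193,-0.0004,0]
    - [0.0192,-0.0009,0]
    - [0.0192,-0.0015,0]
    - [0.0191,-0.0022,0]
    - [0.0191,-0.0026,0.005]
    - [0.0189,-0.0033,0.005]
    - [0,0,0.005]
    - [0,0,0.005]
    - [0,0,0]
    - [0,0,0]
    - [0,0,0]
    - [0,0,0]
  dr:
    - [0,0,1.75]
    - [0,0,1.75]
    - [0,0,1.75]
    - [0,0,1.75]
    - [0,0,1.75]
    - [0,0,1.75]
    - [0,0,0]
    - [0,0,0]
    - [0,0,0]
    - [0,0,0]
    - [0,0,0]
    - [0,0,0]
  hand: [0,0,0,0,0,0,0,0,0,0,0,0]

```text
time_s: 6.28
eef_pos: [0.5471, 0.0049, 0.1095]
eef_rot: [0.771, 0.637, 0.0, 0.0]
wrist_force: [-0.2, 0.3, -5.3]
finger_gap: 0.0151
```

```bash
python3 - <<'E'
from h import *
s_=monitor.get_state();print(s_["time_s"],s_["eef_pos"],s_["eef_rot"],np.abs(s_["qvel"]).max())
snap("wrist","w4");snap("side","s4");snap("scene","c4")
for c in ("wrist","side","scene"):
  for t in ("linchpin","hole","ring_bar","ring_hinge"):
    for r in models.landmark_of(c,t)[:5]:
      if r["location"][2]>.05: print(c,t,np.round(r["location"],4),round(r["score"],2),proj(c,r["location"]).round(1))
s_=monitor.get_state();print(s_["time_s"],s_["eef_pos"],s_["eef_rot"],np.abs(s_["qvel"]).max())
im=cv2.imread("pics/s4.png")
cv2.imwrite("pics/s4z.png",cv2.resize(im[130:280,170:330],None,fx=4,fy=4,interpolation=cv2.INTER_CUBIC))
im=cv2.imread("pics/c4.png")
cv2.imwrite("pics/c4z.png",cv2.resize(im[160:290,230:400],None,fx=4,fy=4,interpolation=cv2.INTER_CUBIC))
E
```

```text
6.2833 [0.54713919 0.00487898 0.10953759] [7.70678563e-01 6.37224051e-01 1.31935580e-04 2.10502969e-04] 0.002623971272303494
wrist linchpin [0.5543 0.0322 0.1172] 0.71 [281.9 219.7]
wrist ring_hinge [ 0.5418 -0.0306  0.1175] 0.61 [280.3 344.4]
side hole [0.5736 0.1435 0.1144] 0.62 [229.4 221.8]
side hole [0.5453 0.005  0.1177] 0.54 [274.2 198.2]
side ring_bar [ 0.5253 -0.1209  0.2201] 0.69 [312.3 149.5]
side ring_hinge [ 0.5425 -0.0248  0.1224] 0.89 [282.4 191.8]
scene linchpin [0.5571 0.0323 0.1169] 0.8 [293.3 213. ]
scene hole [0.5775 0.1459 0.1149] 0.78 [331.8 221.9]
scene ring_bar [ 0.5206 -0.1143  0.2275] 0.67 [243.3 175.5]
scene ring_hinge [ 0.5432 -0.0242  0.1194] 0.57 [274.7 207.3]
7.0333 [0.54690541 0.00558323 0.10928767] [ 7.70364317e-01  6.37603965e-01 -3.31108886e-05  3.44608515e-05] 0.00202960267890954
```

View pics/w4.png

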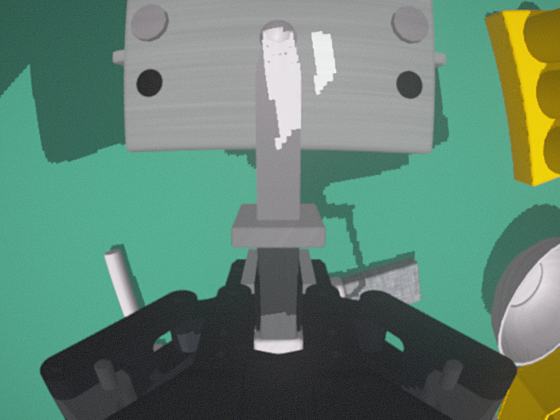

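View pics/s4z.png

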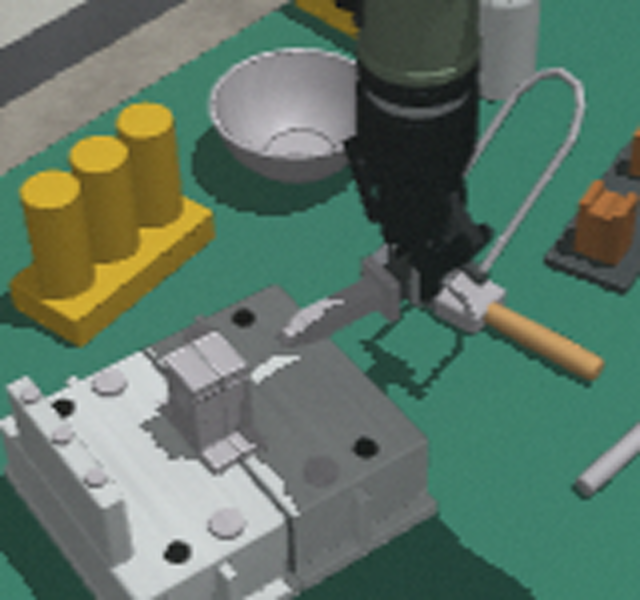

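View pics/c4z.png

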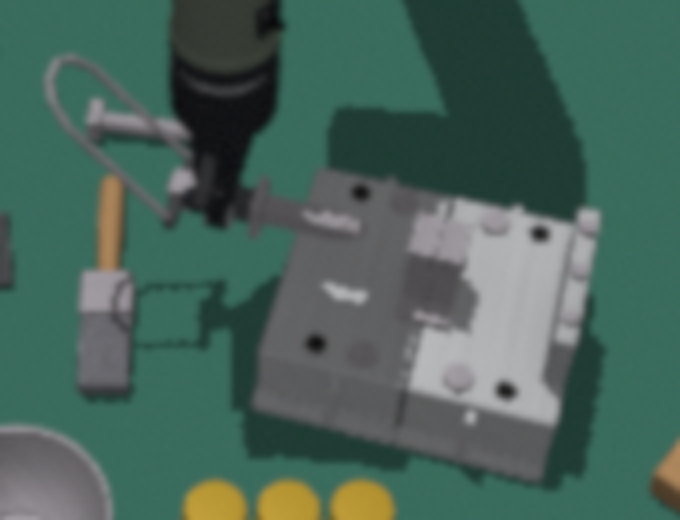

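```bash
python3 - <<'E'
from h import *
print(tri([("side",(221.1,219.75)),("scene",(339.9,219.5))]), atz("side",(221.1,219.75),.135),atz("scene",(339.9,219.5),.135))
for n,o,z,a,b in(("s1",(205,200),1,0,0),("c1",(325,208),1,0,0)):
    im=cv2.imread(f"pics/{n}.png");x,y=o
    cv2.imwrite(f"pics/{n}e.png",cv2.resize(im[y:y+45,x:x+50],None,fx=12,fy=12,interpolation=cv2.INTER_CUBIC))
E
```

```text
[0.58011651 0.16592459 0.13426804] [0.57919607 0.16491559 0.135     ] [0.58145763 0.16707416 0.135     ]
```

View pics/s1e.png

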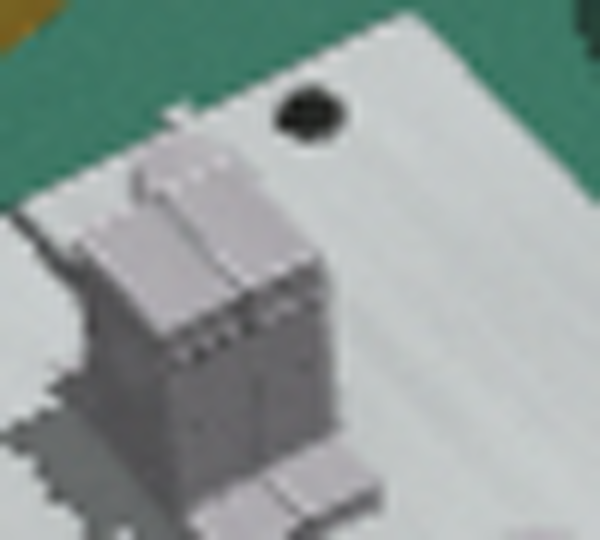

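View pics/c1e.png

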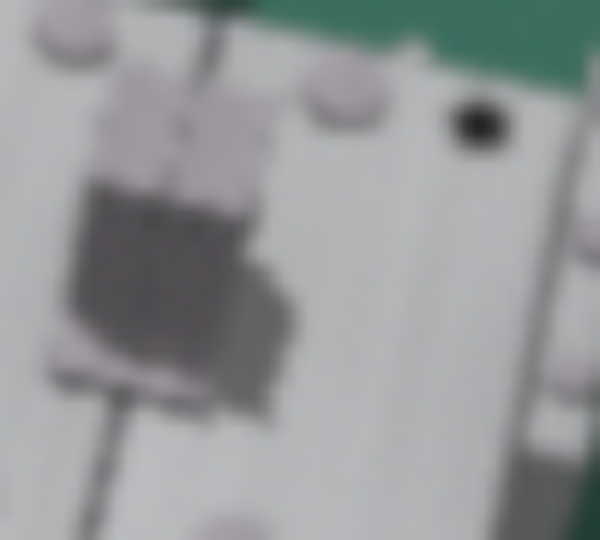

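>>> jog_arm:
  xyz:
    - [0,0,-0.02]
    - [0,0,-0.03]
    - [0,0,-0.03]
    - [0,0,-0.03]
    - [0,0,-0.03]
    - [0,0,-0.02]
    - [0,0,0]
    - [0,0,0]
    - [0,0,0]
  dr:
    - [0,0,0]
    - [0,0,0]
    - [0,0,0]
    - [0,0,0]
    - [0,0,0]
    - [0,0,0]
    - [0,0,0]
    - [0,0,0]
    - [0,0,0]
  hand: [0,0,0,0,0,0,0,0,0]

```text
time_s: 7.78
eef_pos: [0.5458, 0.0056, 0.2674]
eef_rot: [0.77, 0.638, -0.001, -0.001]
wrist_force: [0.3, -0.8, -5.6]
finger_gap: 0.015
```

```bash
python3 - <<'E'
from h import *
s_=monitor.get_state();print(s_["time_s"],s_["eef_pos"],s_["eef_rot"],np.abs(s_["qvel"]).max())
snap("wrist","w5")
for t in ("hole","core_box","linchpin"):
    for r in models.landmark_of("wrist",t)[:3]:
      print(t,np.round(r["location"],4),round(r["score"],2),proj("wrist",r["location"]).round(1))
s_=monitor.get_state();print(s_["time_s"],s_["eef_pos"],s_["eef_rot"],np.abs(s_["qvel"]).max())
im=cv2.imread("pics/w5.png")
cv2.imwrite("pics/w5z.png",cv2.resize(im[0:190,180:380],None,fx=3,fy=3,interpolation=cv2.INTER_CUBIC))
E
```

```text
7.7833 [0.5458288  0.00559126 0.26737777] [ 0.77035502  0.63761279 -0.0013643  -0.00110065] 0.015833348914711977
hole [0.5762 0.1435 0.1122] 0.63 [283.  38.]
core_box [0.5526 0.0354 0.2755] 0.45 [278.9 213.8]
linchpin [0.5514 0.0333 0.2724] 0.71 [276.5 216.8]
7.9833 [0.54621464 0.00557309 0.26746304] [ 0.77037153  0.63759285 -0.00136118 -0.00109922] 0.014295195321648335
```

View pics/w5z.png

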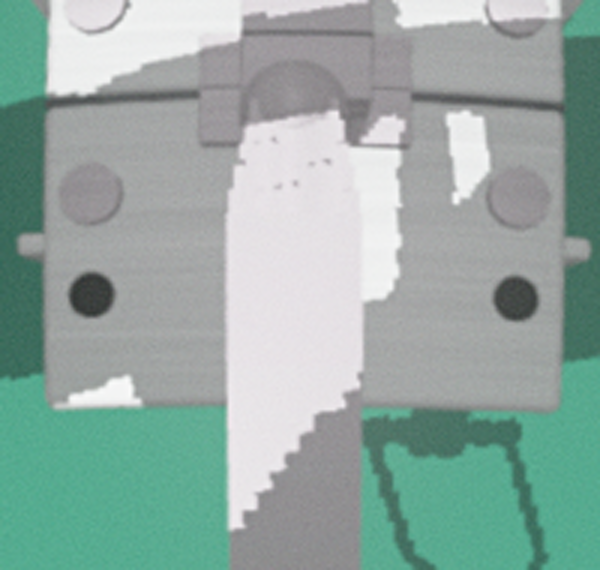

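View pics/w5.png

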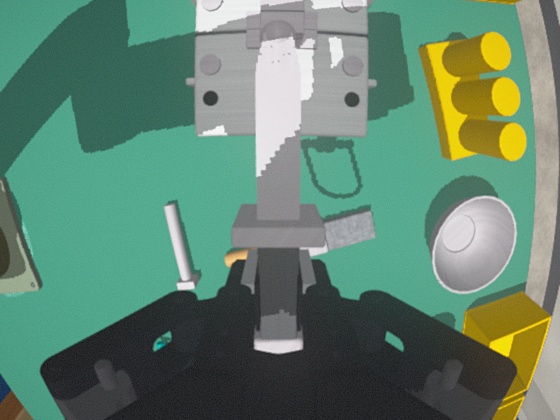

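```bash
python3 - <<'E'
from h import *
s=monitor.get_state();Rm=R.from_quat(s["eef_rot"]);ux=Rm.apply([1,0,0]);print("toolx",ux, np.degrees(np.arctan2(ux[1],ux[0])))
c=lambda u,v:(180+u/3-.33,v/3-.33)
u=np.array([np.cos(np.radians(79.1)),np.sin(np.radians(79.1))]);n=np.array([u[1],-u[0]])
ref=s["eef_pos"][:2]
for nm,a,b,z in(("eartop front edge",c(242,32),c(373,32),.135),("lug",c(198,145),c(412,145),.075),("holes",c(91,294),c(516,298),.07),("edges",c(47,404),c(563,410),.07),("studs",c(90,194),c(519,197),.075)):
    A=atz("wrist",a,z);B=atz("wrist",b,z);m=(A+B)/2;d=B-A
    print(nm,m.round(4),np.linalg.norm(d).round(4),"yaw",np.degrees(np.arctan2(d[1],d[0]))+90,"lat",((m[:2]-ref)@n).round(4),"along",((m[:2]-ref)@u).round(4))
for nm,a,z in(("ball",c(293,95),.2674+.0097),("shank",c(295,250),.2674+.0097+.008),("shank",c(295,400),.2674+.0097+.008)):
    m=atz("wrist",a,z);print(nm,m.round(4),"lat",((m[:2]-ref)@n).round(4),((m[:2]-ref)@u).round(4))
E
```

```text
toolx [ 1.86947011e-01  9.82369753e-01 -6.95518917e-04] 79.22532879305773
eartop front edge [0.5796 0.1627 0.135 ] 0.0356 yaw 79.4935196868015 lat 0.0031 along 0.1606
lug [0.5756 0.1433 0.075 ] 0.0706 yaw 79.40281219518104 lat 0.0028 along 0.1408
holes [0.5658 0.0941 0.07  ] 0.144 yaw 78.79997545091533 lat 0.0025 along 0.0906
edges [0.5594 0.0569 0.07  ] 0.178 yaw 78.67696840876147 lat 0.0033 along 0.0529
studs [0.5725 0.1278 0.075 ] 0.143 yaw 78.96407102306847 lat 0.0027 along 0.125
ball [0.5656 0.1063 0.2771] lat 0.0 0.1025
shank [0.5619 0.0852 0.2851] lat 0.0004 0.0812
shank [0.5586 0.0676 0.2851] lat 0.0004 0.0632
```

```bash
python3 - <<'E'
import cv2
im=cv2.imread("pics/w4.png")
cv2.imwrite("pics/w4z.png",cv2.resize(im[0:160,110:450],(800,376),interpolation=cv2.INTER_CUBIC))
E
```

```text
(no output)
```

View pics/w4z.png

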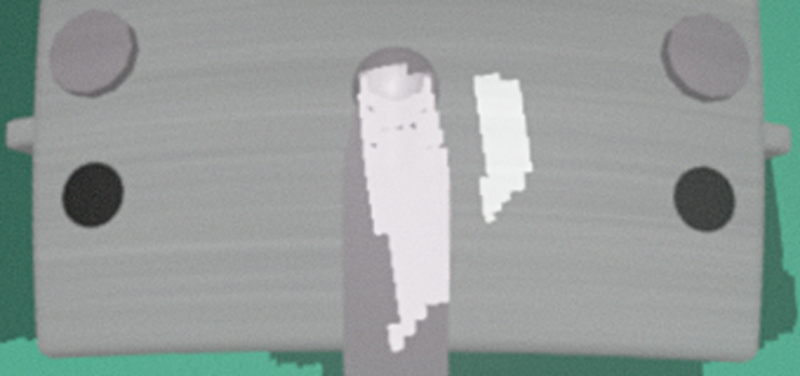

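```bash
python3 - <<'E'
from h import *
plan([(np.array([.5475,.0052,.109]),79.0,6),(np.array([.5532,.0346,.1055]),79.0,3)],0)
E
```

```text
{"xyz": [[0.0, 0.0003, 0.0264], [0.0, 0.0003, 0.0264], [0.0, 0.0003, 0.0264], [0.0, 0.0003, 0.0264], [-0.0001, 0.0002, 0.0264], [0.0, 0.0003, 0.0265], [0.01, 0.0, 0.0012], [0.01, 0.0, 0.0011], [0.01, -0.0001, 0.0012]], "dr": [[-0.03, 0.01, 0.04], [-0.03, 0.01, 0.04], [-0.03, 0.01, 0.04], [-0.03, 0.01, 0.04], [-0.03, 0.01, 0.04], [-0.03, 0.01, 0.04], [-0.01, -0.01, 0.0], [-0.01, -0.01, 0.0], [-0.01, -0.01, 0.0]], "hand": [0, 0, 0, 0, 0, 0, 0, 0, 0]}
end [0.55316093 0.03464359 0.10546487] [7.71706611e-01 6.35978683e-01 5.87871667e-06 1.48415268e-04]
```

>>> jog_arm:
  xyz:
    - [0,0.0005,0.026]
    - [0,0,0.026]
    - [0,0,0.026]
    - [0,0,0.026]
    - [0,0,0.026]
    - [0,0,0.028]
    - [0.01,0,0.001]
    - [0.01,0,0.001]
    - [0.01,0,0.002]
    - [0,0,0]
    - [0,0,0]
    - [0,0,0]
  dr:
    - [0,0,0.2]
    - [0,0,0]
    - [0,0,0]
    - [0,0,0]
    - [0,0,0]
    - [0,0,0]
    - [0,0,0]
    - [0,0,0]
    - [0,0,0]
    - [0,0,0]
    - [0,0,0]
    - [0,0,0]
  hand: [0,0,0,0,0,0,0,0,0,0,0,0]

```text
time_s: 8.98
eef_pos: [0.5538, 0.0352, 0.1085]
eef_rot: [0.771, 0.637, 0.001, 0.001]
wrist_force: [-0.9, 0.4, -5.7]
finger_gap: 0.0148
```

```bash
python3 - <<'E'
from h import *
snap("wrist","w6");snap("side","s6");snap("scene","c6")
s=monitor.get_state();print(s["time_s"],s["eef_pos"],s["eef_rot"],np.abs(s["qvel"]).max(),s["wrist_force"])
im=cv2.imread("pics/w6.png")
cv2.imwrite("pics/w6z.png",cv2.resize(im[0:170,180:380],None,fx=3.5,fy=3.5,interpolation=cv2.INTER_CUBIC))
im=cv2.imread("pics/s6.png")
cv2.imwrite("pics/s6z.png",cv2.resize(im[180:260,200:300],None,fx=7,fy=7,interpolation=cv2.INTER_CUBIC))
im=cv2.imread("pics/c6.png")
cv2.imwrite("pics/c6z.png",cv2.resize(im[190:260,270:370],None,fx=8,fy=8,interpolation=cv2.INTER_CUBIC))
E
```

```text
9.1333 [0.55331108 0.03466952 0.10797869] [7.71552534e-01 6.36165331e-01 3.89712458e-04 4.54511601e-04] 0.003919396215469537 [ 0.53624272  0.38066848 -4.84949036]
```

View pics/w6z.png

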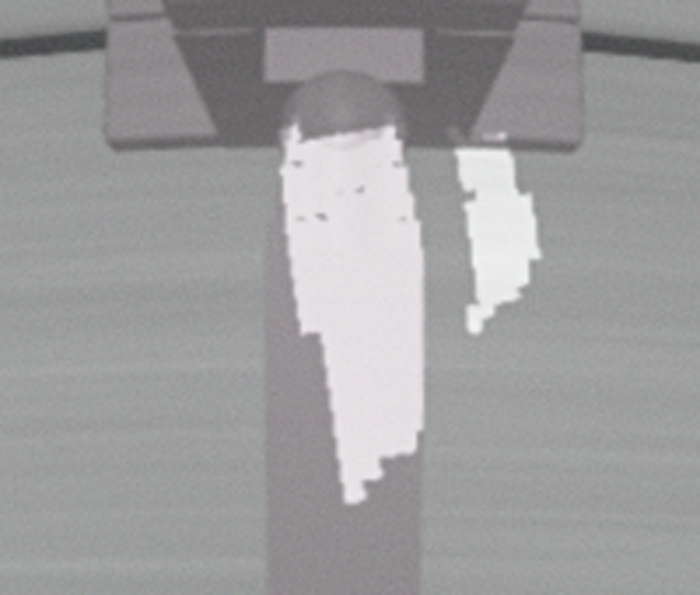

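View pics/s6z.png

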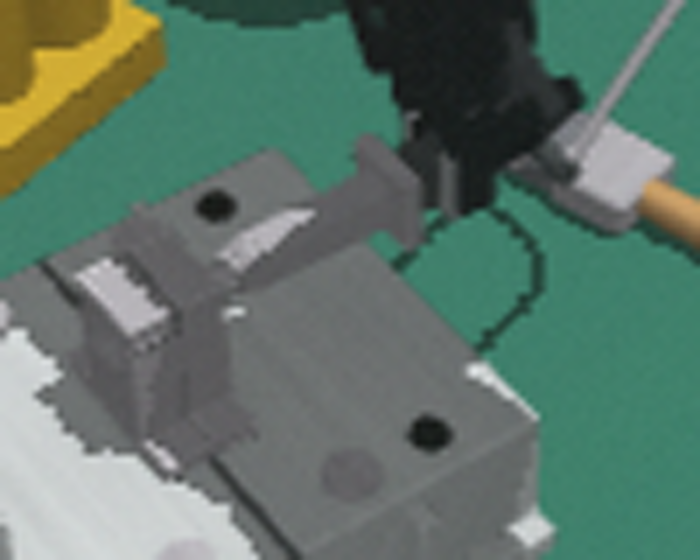

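View pics/c6z.png

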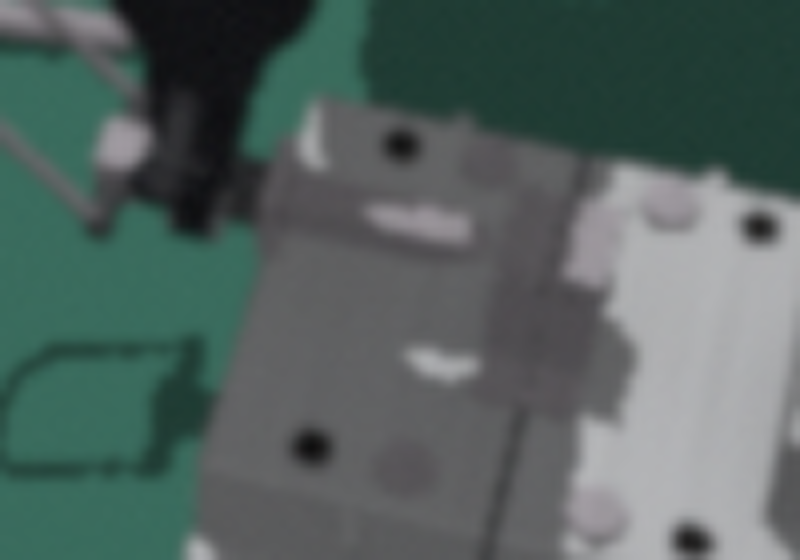

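>>> jog_arm:
  xyz:
    - [0,0,0.0025]
    - [0.002,0,0]
    - [0.004,0,0]
    - [0.004,0,0]
    - [0.004,0,0]
    - [0.004,0,0]
    - [0.004,0,0]
    - [0,0,0]
    - [0,0,0]
  dr:
    - [0,0,0]
    - [0,0,0]
    - [0,0,0]
    - [0,0,0]
    - [0,0,0]
    - [0,0,0]
    - [0,0,0]
    - [0,0,0]
    - [0,0,0]
  hand: [0,0,0,0,0,0,0,0,0]

```text
time_s: 9.88
eef_pos: [0.5573, 0.0568, 0.1047]
eef_rot: [0.771, 0.636, -0.0, 0.0]
wrist_force: [-0.8, -0.3, -5.1]
finger_gap: 0.0146
```

```bash
python3 - <<'E'
from h import *
snap("wrist","w7");s=monitor.get_state();print(s["time_s"],s["eef_pos"],s["eef_rot"],np.abs(s["qvel"]).max(),s["wrist_force"],s["torque"])
im=cv2.imread("pics/w7.png")
cv2.imwrite("pics/w7z.png",cv2.resize(im[0:240,180:380],None,fx=2.5,fy=2.5,interpolation=cv2.INTER_CUBIC))
E
```

```text
9.9333 [0.55725774 0.05659443 0.10474518] [ 7.71351056e-01  6.36409871e-01 -1.47092444e-04  5.83251363e-05] 0.005487168160730119 [ 0.12378404 -0.04620287 -4.90696042] [-0.03021451  0.00057527 -0.02515556]
```

View pics/w7z.png

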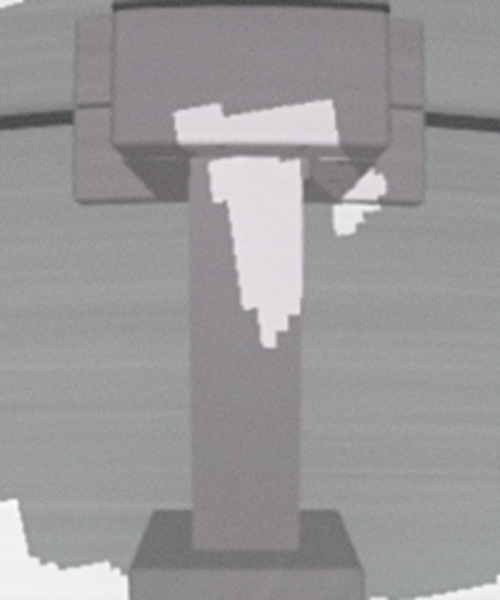

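>>> jog_arm:
  xyz:
    - [0.004,0.0004,0]
    - [0.004,0,0]
    - [0.004,0,0]
    - [0.004,0,0]
    - [0.004,0,0]
    - [0.004,0,0]
    - [0.004,0,0]
    - [0.004,0,0]
    - [0.004,0,0]
    - [0.004,0,0]
    - [0.004,0,0]
    - [0,0,0]
  dr:
    - [0,0,0]
    - [0,0,0]
    - [0,0,0]
    - [0,0,0]
    - [0,0,0]
    - [0,0,0]
    - [0,0,0]
    - [0,0,0]
    - [0,0,0]
    - [0,0,0]
    - [0,0,0]
    - [0,0,0]
  hand: [0,0,0,0,0,0,0,0,0,0,0,0]

```text
time_s: 10.93
eef_pos: [0.5663, 0.1004, 0.1048]
eef_rot: [0.771, 0.636, 0.0, 0.0]
wrist_force: [-0.7, -0.1, -5.0]
finger_gap: 0.0148
```

```bash
python3 - <<'E'
from h import *
snap("wrist","w8");s=monitor.get_state();print(s["time_s"],s["eef_pos"],s["eef_rot"],np.abs(s["qvel"]).max(),s["wrist_force"],s["torque"])
im=cv2.imread("pics/w8.png")
cv2.imwrite("pics/w8z.png",cv2.resize(im[0:300,150:410],None,fx=2,fy=2,interpolation=cv2.INTER_CUBIC))
E
```

```text
10.9833 [0.56616379 0.10001939 0.10477291] [ 7.71284232e-01  6.36490870e-01 -1.84239599e-06  6.93591602e-05] 0.007730334011425959 [ 1.12195959 -0.40757174 -5.68598674] [-0.05538306  0.01729454 -0.02760315]
```

View pics/w8z.png

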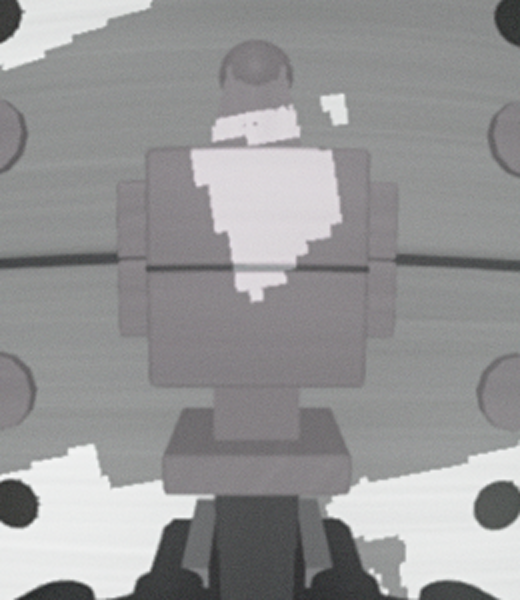

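>>> jog_arm:
  xyz:
    - [0.003,0,0]
    - [0.003,0,0]
    - [0.003,0,0]
    - [0.002,0,0]
    - [0.001,0,0]
    - [0,0,0]
    - [0,0,0]
  dr:
    - [0,0,0]
    - [0,0,0]
    - [0,0,0]
    - [0,0,0]
    - [0,0,0]
    - [0,0,0]
    - [0,0,0]
  hand: [0,0,0,0,0,0,0]

```text
time_s: 11.57
eef_pos: [0.5683, 0.1114, 0.1048]
eef_rot: [0.771, 0.636, -0.0, 0.0]
wrist_force: [-0.3, -0.4, -5.3]
finger_gap: 0.0147
```

>>> jog_arm:
  xyz:
    - [0.001,0,0]
    - [0,0,0]
    - [0,0,0]
  dr:
    - [0,0,0]
    - [0,0,0]
    - [0,0,0]
  hand: [0,0,0]

```text
time_s: 11.82
eef_pos: [0.5685, 0.1123, 0.1048]
eef_rot: [0.771, 0.636, -0.0, 0.0]
wrist_force: [-0.4, 0.7, -5.1]
finger_gap: 0.0148
```

```bash
python3 - <<'E'
from h import *
snap("wrist","w9");s=monitor.get_state();print(s["time_s"],s["eef_pos"],s["eef_rot"],np.abs(s["qvel"]).max(),s["wrist_force"],s["torque"])
im=cv2.imread("pics/w9.png")
cv2.imwrite("pics/w9z.png",cv2.resize(im[100:300,180:380],None,fx=3,fy=3,interpolation=cv2.INTER_CUBIC))
E
```

```text
11.8667 [0.56856268 0.11232424 0.10480015] [ 7.71498798e-01  6.36230776e-01 -3.08654606e-05  6.07788802e-05] 0.0014813369471841586 [-0.19358351 -0.42068536 -4.97291299] [-0.08241964  0.04320811 -0.0305663 ]
```

View pics/w9z.png

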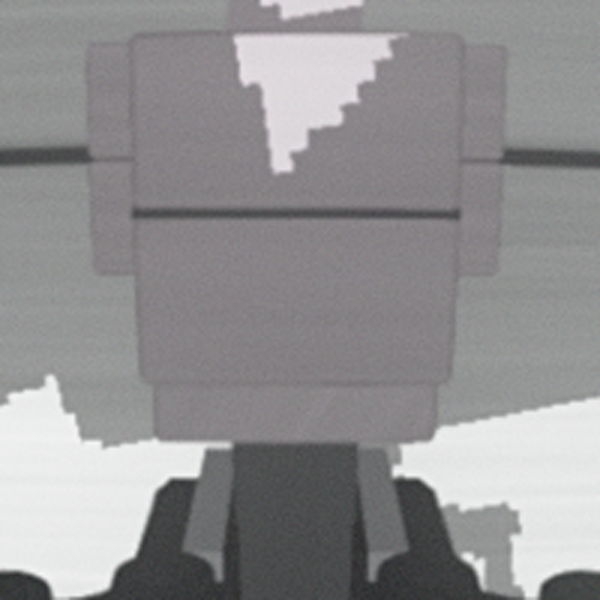

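>>> jog_arm:
  xyz:
    - [0.001,0,0]
    - [0.001,0,0]
    - [0,0,0]
    - [0,0,0]
  dr:
    - [0,0,0]
    - [0,0,0]
    - [0,0,0]
    - [0,0,0]
  hand: [0,0,0,0]

```text
time_s: 12.2
eef_pos: [0.5686, 0.1131, 0.1048]
eef_rot: [0.771, 0.636, -0.001, 0.001]
wrist_force: [-1.3, -5.8, -4.2]
finger_gap: 0.015
```

>>> jog_arm:
  xyz:
    - [0.0015,0,0]
    - [0,0,0]
    - [0,0,0]
  dr:
    - [0,0,0]
    - [0,0,0]
    - [0,0,0]
  hand: [0,0,0]

```text
time_s: 12.45
eef_pos: [0.5686, 0.1132, 0.1049]
eef_rot: [0.771, 0.636, -0.002, 0.001]
wrist_force: [-1.5, -10.5, -2.0]
finger_gap: 0.0147
```

>>> jog_arm:
  xyz:
    - [-0.001,0,0]
    - [0,0,0]
    - [0,0,0]
    - [0,0,0]
    - [0,0,0]
    - [0,0,0]
  dr:
    - [0,0,0]
    - [0,0,0]
    - [0,0,0]
    - [0,0,0]
    - [0,0,0]
    - [0,0,0]
  hand: [0,0.6,0.6,0.6,0.6,0.6]

```text
time_s: 12.95
eef_pos: [0.5694, 0.1152, 0.1052]
eef_rot: [0.771, 0.636, 0.001, 0.0]
wrist_force: [0.3, 0.0, -0.8]
finger_gap: 0.051
```

```bash
python3 - <<'E'
from h import *
snap("wrist","w10");snap("side","s10");snap("scene","c10");s=monitor.get_state();print(s["time_s"],s["eef_pos"],s["finger_gap"],s["wrist_force"])
im=cv2.imread("pics/s10.png")
cv2.imwrite("pics/s10z.png",cv2.resize(im[130:270,180:330],None,fx=4,fy=4,interpolation=cv2.INTER_CUBIC))
for c in ("side","scene"):
  for t in ("ring_bar","ring_hinge","linchpin"):
    for r in models.landmark_of(c,t)[:5]:
      if r["location"][2]>.05: print(c,t,np.round(r["location"],4),round(r["score"],2),proj(c,r["location"]).round(1))
E
```

```text
13.1 [0.56912427 0.11505559 0.10493694] 0.05122732877272427 [-0.21082664  0.29100955  0.67063589]
side ring_bar [ 0.5435 -0.0195  0.201 ] 0.47 [281.6 170.4]
side ring_hinge [0.5629 0.0835 0.1107] 0.9 [249.  212.3]
side ring_hinge [0.5744 0.1461 0.113 ] 0.38 [228.5 222.6]
side ring_hinge [ 0.54   -0.021   0.1999] 0.23 [283. 171.]
side linchpin [0.5725 0.1428 0.1156] 0.69 [229.9 221.5]
scene ring_bar [ 0.5405 -0.0154  0.2058] 0.67 [277.6 188.3]
scene ring_hinge [0.5634 0.0803 0.108 ] 0.73 [309.3 217.7]
scene linchpin [0.5788 0.1402 0.1129] 0.67 [329.7 222.5]
```

View pics/s10z.png

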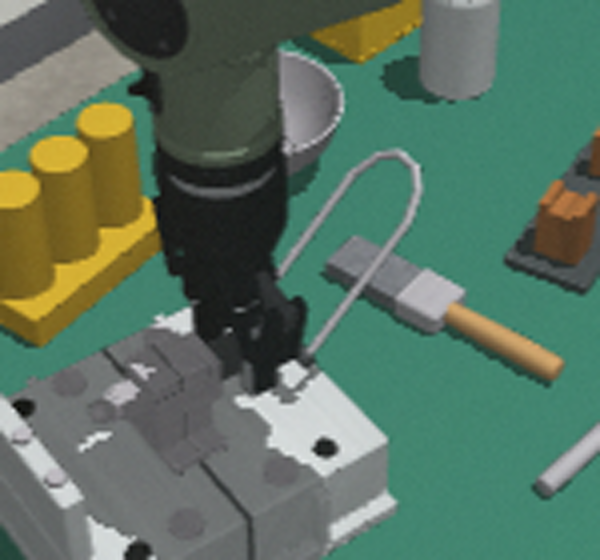

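View pics/w10.png

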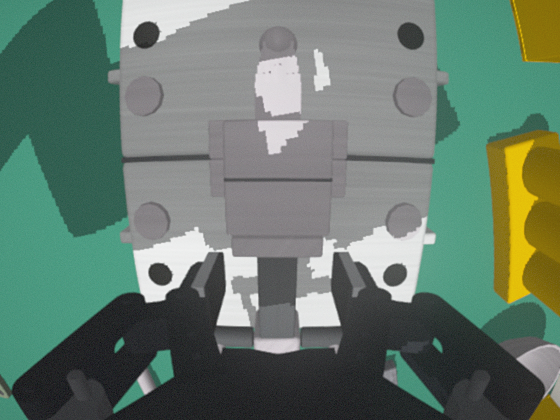

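>>> jog_arm:
  xyz:
    - [0,0,-0.03]
    - [0,0,-0.04]
    - [0,0,-0.04]
    - [0,0,-0.04]
    - [-0.02,0,-0.015]
    - [-0.035,0,0]
    - [-0.035,0,0]
    - [-0.035,0,0]
    - [-0.03,0,0]
    - [-0.016,0,0.01]
    - [0,0,0.035]
    - [0,0,0.03]
  dr:
    - [0,0,0]
    - [0,0,0]
    - [0,0,0]
    - [0,0,0]
    - [0,0,0]
    - [0,0,0]
    - [0,0,0]
    - [0,0,0]
    - [0,0,0]
    - [0,0,0]
    - [0,0,0]
    - [0,0,0]
  hand: [0.6,0.6,0.6,0.6,0,0,0,0,0,0,0,0]

```text
time_s: 14.4
eef_pos: [0.5368, -0.0544, 0.1949]
eef_rot: [0.772, 0.635, 0.001, 0.001]
wrist_force: [-0.2, -0.4, -0.3]
finger_gap: 0.0
```

```bash
python3 - <<'E'
from h import *
snap("side","s11");snap("scene","c11");s=monitor.get_state();print(s["time_s"],s["eef_pos"],s["eef_rot"],s["finger_gap"],s["wrist_force"])
im=cv2.imread("pics/s11.png")
a=cv2.resize(im[100:260,200:360],(600,600),interpolation=cv2.INTER_CUBIC);cv2.imwrite("pics/s11z.png",a)
im=cv2.imread("pics/c11.png");cv2.imwrite("pics/c11z.png",cv2.resize(im[140:280,220:380],None,fx=4,fy=4,interpolation=cv2.INTER_CUBIC))
for c in ("side","scene"):
  for t in ("ring_bar","ring_hinge"):
    for r in models.landmark_of(c,t)[:5]:
      if r["location"][2]>.05: print(c,t,np.round(r["location"],4),round(r["score"],2),proj(c,r["location"]).round(1))
E
```

```text
14.5 [ 0.53304108 -0.05305637  0.19044392] [ 0.77177266  0.63587648 -0.00365685 -0.00383256] -7.450781835169958e-05 [-0.54621627  0.25991356 -0.77383031]
side ring_bar [ 0.5473 -0.0227  0.2007] 0.83 [281.3 169.2]
side ring_hinge [0.5632 0.0849 0.1087] 0.78 [248.6 213.1]
scene ring_bar [ 0.5418 -0.015   0.2074] 0.47 [277.7 188.3]
scene ring_hinge [0.5626 0.0824 0.1105] 0.91 [310.1 217. ]
scene ring_hinge [0.5663 0.1116 0.1086] 0.64 [319.9 219.1]
```

View pics/s11z.png

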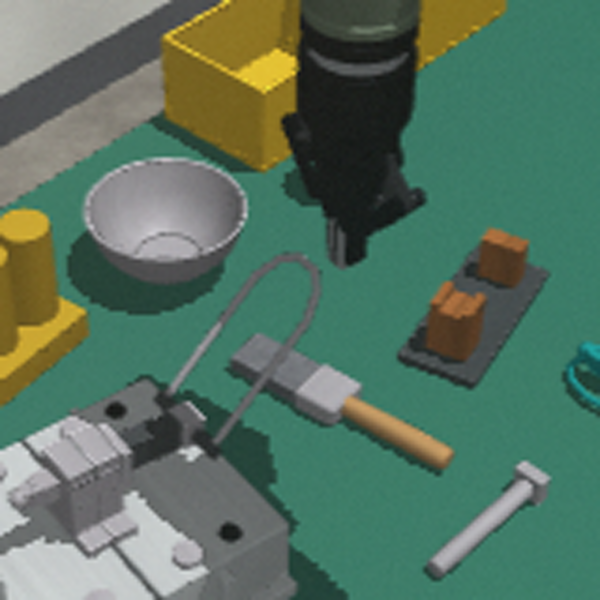

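View pics/c11z.png

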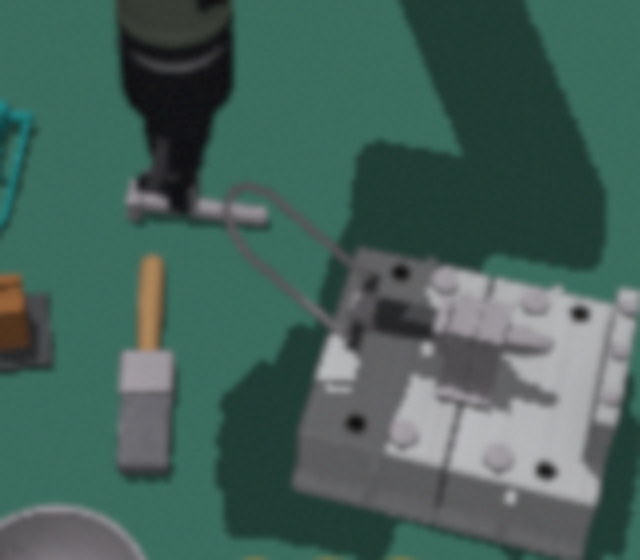

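>>> jog_arm:
  xyz:
    - [0.01,0,0]
    - [0.011,0,0]
    - [0.0125,0,-0.012]
    - [0.0125,0,-0.012]
    - [0.0135,0,-0.006]
    - [0.0135,0,-0.006]
    - [0.013,0,-0.006]
    - [0.012,0,-0.002]
    - [0.012,0,-0.002]
    - [0.012,0,-0.001]
    - [0.017,0,0.002]
    - [0.017,0,0.002]
  dr:
    - [0,0,0]
    - [0,0,0]
    - [0,0,0]
    - [0,0,0]
    - [0,0,0]
    - [0,0,0]
    - [0,0,0]
    - [0,0,0]
    - [0,0,0]
    - [0,0,0]
    - [0,0,0]
    - [0,0,0]
  hand: [0,0,0,0,0,0,0,0,0,0,0,0]

```text
time_s: 15.7
eef_pos: [0.5662, 0.1013, 0.2375]
eef_rot: [0.772, 0.636, -0.0, -0.0]
wrist_force: [-0.0, -0.9, -0.8]
finger_gap: -0.0001
```

```bash
python3 - <<'E'
from h import *
snap("side","s12");snap("scene","c12");s=monitor.get_state();print(s["time_s"],s["eef_pos"],s["eef_rot"],s["finger_gap"],s["wrist_force"])
im=cv2.imread("pics/s12.png")
a=cv2.resize(im[100:260,180:340],(600,600),interpolation=cv2.INTER_CUBIC);cv2.imwrite("pics/s12z.png",a)
for c in ("side","scene"):
  for t in ("ring_bar","ring_hinge"):
    for r in models.landmark_of(c,t)[:5]:
      if r["location"][2]>.05: print(c,t,np.round(r["location"],4),round(r["score"],2),proj(c,r["location"]).round(1))
E
```

```text
15.8 [0.56618834 0.1025355  0.23679895] [ 7.70742049e-01  6.37146780e-01 -3.82737563e-04 -7.26273872e-04] 3.1803679031210073e-06 [-0.57128235 -0.44452183  0.02011926]
side ring_bar [0.5682 0.1168 0.2428] 0.67 [235.8 179.9]
side ring_hinge [0.564  0.0846 0.1075] 0.95 [248.5 213.2]
scene ring_bar [0.5683 0.1217 0.2452] 0.43 [327.6 190.4]
scene ring_hinge [0.5629 0.0814 0.1072] 0.98 [309.7 217.7]
```

View pics/s12z.png

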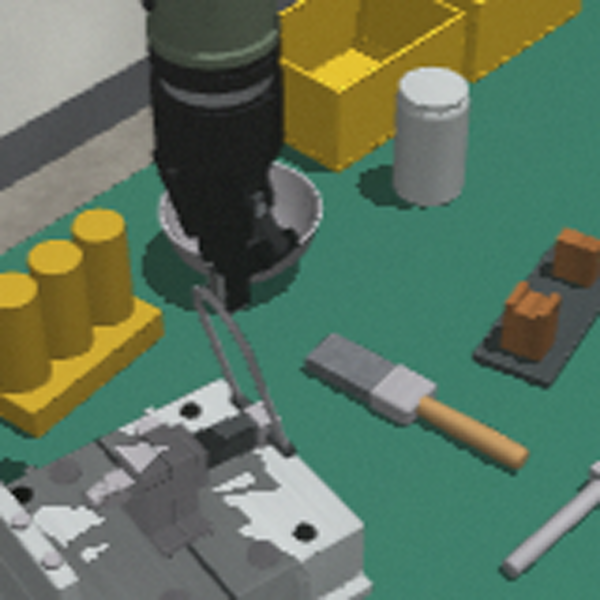

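>>> jog_arm:
  xyz:
    - [0.016,0,0.007]
    - [0.016,0,0.009]
    - [0.015,0,0.011]
    - [0,0,0]
    - [0,0,0]
    - [0,0,0]
    - [0,0,0]
    - [0,0,0]
  dr:
    - [0,0,0]
    - [0,0,0]
    - [0,0,0]
    - [0,0,0]
    - [0,0,0]
    - [0,0,0]
    - [0,0,0]
    - [0,0,0]
  hand: [0,0,0,0,0,0,0,0]

```text
time_s: 16.67
eef_pos: [0.5753, 0.1457, 0.2113]
eef_rot: [0.772, 0.636, 0.0, 0.0]
wrist_force: [1.1, -0.1, -0.4]
finger_gap: 0.0
```

```bash
python3 - <<'E'
from h import *
snap("side","s13");snap("wrist","w13");s=monitor.get_state();print(s["time_s"],s["eef_pos"],s["eef_rot"],s["finger_gap"],s["wrist_force"])
im=cv2.imread("pics/s13.png")
a=cv2.resize(im[120:260,170:330],None,fx=4,fy=4,interpolation=cv2.INTER_CUBIC);cv2.imwrite("pics/s13z.png",a)
for c in ("side","scene"):
  for t in ("ring_bar",):
    for r in models.landmark_of(c,t)[:5]:
      if r["location"][2]>.05: print(c,t,np.round(r["location"],4),round(r["score"],2),proj(c,r["location"]).round(1))
E
```

```text
16.7667 [0.57524236 0.1458096  0.21125525] [7.71688847e-01 6.36000131e-01 2.99788770e-04 2.57576228e-04] -0.00011979926112690938 [ 0.29542053  0.4215543  -0.03864975]
side ring_bar [0.584  0.1848 0.1963] 0.6 [211.5 205.7]
scene ring_bar [0.5683 0.1217 0.2452] 0.43 [327.6 190.4]
```

View pics/s13z.png

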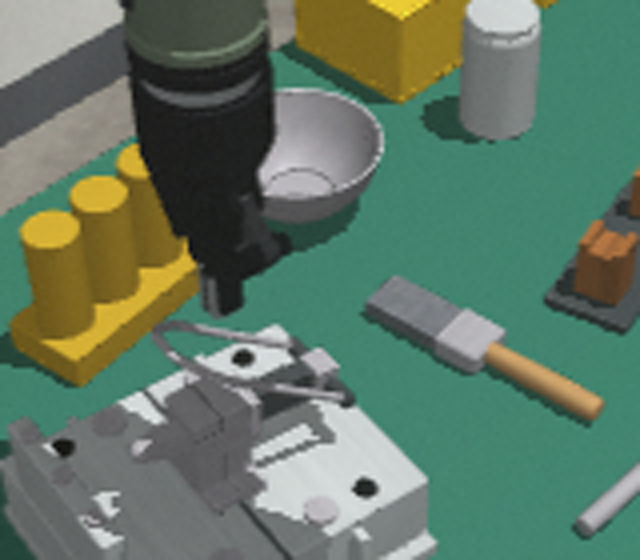

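View pics/w13.png

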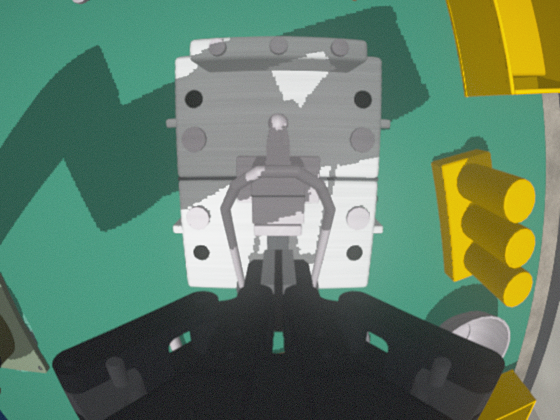

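>>> jog_arm:
  xyz:
    - [0,0,-0.02]
    - [0.015,0,-0.01]
    - [0.025,0,0]
    - [0.02,0,0]
    - [0.01,0,0]
    - [0,0,0.02]
    - [0,0,0.02]
    - [0,0,0]
    - [0,0,0]
    - [0,0,0]
    - [0,0,0]
    - [0,0,0]
  dr:
    - [0,0,0]
    - [0,0,0]
    - [0,0,0]
    - [0,0,0]
    - [0,0,0]
    - [0,0,0]
    - [0,0,0]
    - [0,0,0]
    - [0,0,0]
    - [0,0,0]
    - [0,0,0]
    - [0,0,0]
  hand: [0.26,0.26,0.26,0.26,0.26,0.26,0.26,0.26,0.26,0.26,0.26,0.26]

```text
time_s: 17.87
eef_pos: [0.5891, 0.2149, 0.2022]
eef_rot: [0.772, 0.636, 0.001, 0.0]
wrist_force: [1.0, -0.6, 0.6]
finger_gap: 0.022
```

```bash
python3 - <<'E'
from h import *
snap("side","s14");snap("wrist","w14");s=monitor.get_state();print(s["time_s"],s["eef_pos"],s["eef_rot"],s["finger_gap"],s["wrist_force"])
im=cv2.imread("pics/s14.png")
a=cv2.resize(im[140:280,160:320],None,fx=4,fy=4,interpolation=cv2.INTER_CUBIC);cv2.imwrite("pics/s14z.png",a)
for c in ("side","scene"):
  for t in ("ring_bar","linchpin"):
    for r in models.landmark_of(c,t)[:5]:
      if r["location"][2]>.05: print(c,t,np.round(r["location"],4),round(r["score"],2),proj(c,r["location"]).round(1))
E
```

```text
17.9667 [0.58881416 0.21495943 0.20171316] [7.71546538e-01 6.36172397e-01 7.15137384e-04 3.30983526e-04] 0.022024963792817306 [-0.26533586 -0.15248266 -0.21469868]
side ring_bar [0.5888 0.2161 0.1246] 0.69 [203.4 232. ]
side linchpin [0.5735 0.1416 0.1149] 0.75 [230.  221.3]
scene ring_bar [0.5683 0.1217 0.2452] 0.43 [327.6 190.4]
scene linchpin [0.5788 0.1392 0.1126] 0.7 [329.4 222.5]
```

View pics/s14z.png

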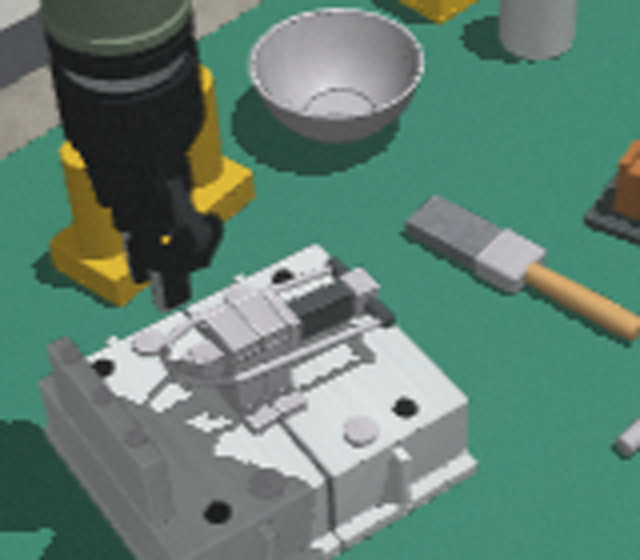

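View pics/w14.png

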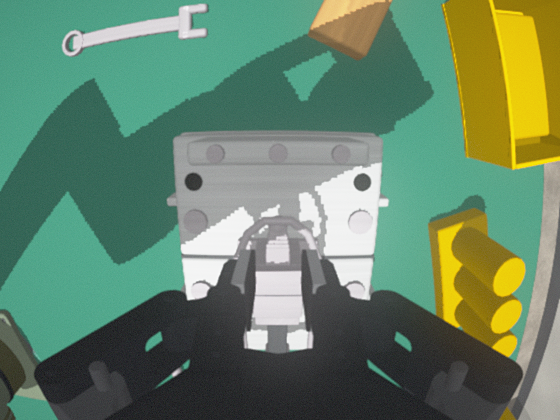

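>>> jog_arm:
  xyz:
    - [0,0,0.02]
    - [0,0,0.02]
    - [0,0,0.018]
    - [0,0,0.005]
    - [0,0,0.003]
    - [0,0,0.002]
    - [0,0,0]
  dr:
    - [0,0,0]
    - [0,0,0]
    - [0,0,0]
    - [0,0,0]
    - [0,0,0]
    - [0,0,0]
    - [0,0,0]
  hand: [0.26,0.26,0.26,0.26,0.26,0.26,0.26]

```text
time_s: 18.75
eef_pos: [0.5889, 0.215, 0.1335]
eef_rot: [0.771, 0.636, 0.0, 0.0]
wrist_force: [0.2, -0.6, 1.2]
finger_gap: 0.0224
```

```bash
python3 - <<'E'
from h import *
snap("wrist","w15");snap("side","s15");s=monitor.get_state();print(s["time_s"],s["eef_pos"],s["eef_rot"],s["finger_gap"],s["wrist_force"])
im=cv2.imread("pics/w15.png");a=cv2.resize(im[170:310,200:360],None,fx=4,fy=4,interpolation=cv2.INTER_CUBIC);cv2.imwrite("pics/w15z.png",a)
im=cv2.imread("pics/s15.png");a=cv2.resize(im[190:260,180:280],None,fx=7,fy=7,interpolation=cv2.INTER_CUBIC);cv2.imwrite("pics/s15z.png",a)
E
```

```text
18.85 [0.58898811 0.21507872 0.13388693] [7.71465877e-01 6.36270063e-01 7.81586750e-04 4.43181485e-04] 0.022304462100438252 [-0.20351633 -1.04930819  0.86742775]
```

View pics/w15z.png

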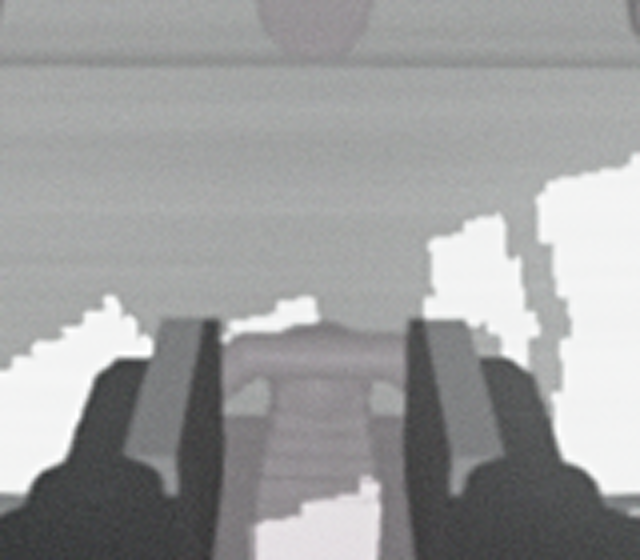

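View pics/s15z.png

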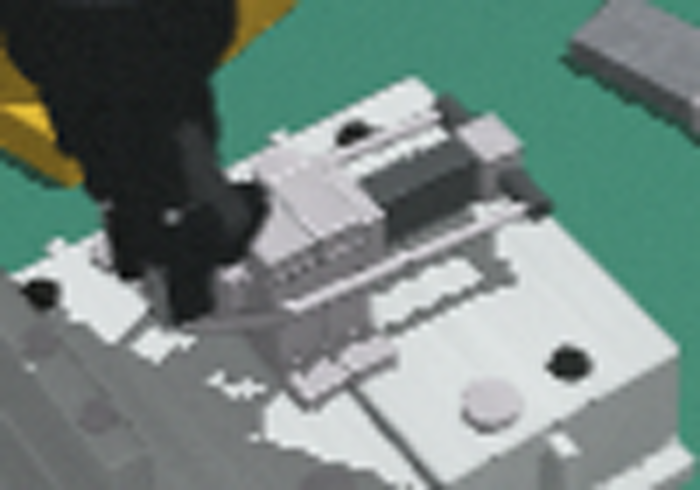

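>>> jog_arm:
  xyz:
    - [0,0,0.003]
    - [0,0,0.003]
    - [0,0,0.003]
    - [0,0,0.003]
    - [0,0,0]
  dr:
    - [0,0,0]
    - [0,0,0]
    - [0,0,0]
    - [0,0,0]
    - [0,0,0]
  hand: [0.26,0.26,0.26,0.26,0.26]

```text
time_s: 19.27
eef_pos: [0.5889, 0.2156, 0.1216]
eef_rot: [0.771, 0.636, 0.001, 0.0]
wrist_force: [0.3, 0.2, 0.5]
finger_gap: 0.0223
```

>>> jog_arm:
  xyz:
    - [0,0,0.003]
    - [0,0,0.003]
    - [0,0,0.003]
    - [0,0,0]
  dr:
    - [0,0,0]
    - [0,0,0]
    - [0,0,0]
    - [0,0,0]
  hand: [0.26,0.26,0.26,0.26]

```text
time_s: 19.6
eef_pos: [0.588, 0.2147, 0.1107]
eef_rot: [0.772, 0.636, -0.001, -0.0]
wrist_force: [0.5, -0.3, 0.4]
finger_gap: 0.0221
```

```bash
python3 - <<'E'
from h import *
snap("wrist","w16");snap("side","s16");s=monitor.get_state();print(s["time_s"],s["eef_pos"],s["eef_rot"],s["finger_gap"],s["wrist_force"])
im=cv2.imread("pics/w16.png");a=cv2.resize(im[170:310,200:360],None,fx=4,fy=4,interpolation=cv2.INTER_CUBIC);cv2.imwrite("pics/w16z.png",a)
E
```

```text
19.7 [0.58834228 0.21472689 0.11140782] [ 7.71512345e-01  6.36214197e-01 -4.43494394e-04 -4.64559211e-06] 0.022473173296019278 [ 0.16773482 -0.1519518   0.45613747]
```

View pics/w16z.png

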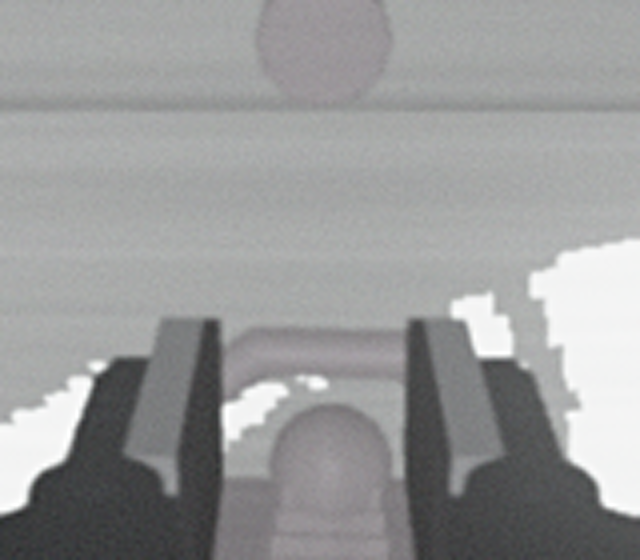

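>>> jog_arm:
  xyz:
    - [0,0,-0.02]
    - [0,0,-0.03]
    - [0,0,-0.03]
    - [0,0,-0.03]
    - [0,0,-0.02]
    - [0,0,0]
    - [0,0,0]
  dr:
    - [0,0,0]
    - [0,0,0]
    - [0,0,0]
    - [0,0,0]
    - [0,0,0]
    - [0,0,0]
    - [0,0,0]
  hand: [0.26,0.26,0.26,0.26,0.26,0.26,0.26]

```text
time_s: 20.28
eef_pos: [0.5888, 0.2151, 0.2429]
eef_rot: [0.772, 0.636, 0.001, 0.0]
wrist_force: [0.7, -0.6, -1.3]
finger_gap: 0.0223
```

```bash
python3 - <<'E'
from h import *
snap("wrist","w17");snap("side","s17");snap("scene","c17");s=monitor.get_state();print(s["time_s"],s["eef_pos"],s["finger_gap"],s["wrist_force"])
im=cv2.imread("pics/w17.png");a=cv2.resize(im[140:340,180:380],None,fx=3,fy=3,interpolation=cv2.INTER_CUBIC);cv2.imwrite("pics/w17z.png",a)
im=cv2.imread("pics/s17.png");a=cv2.resize(im[190:270,180:280],None,fx=7,fy=7,interpolation=cv2.INTER_CUBIC);cv2.imwrite("pics/s17z.png",a)
for c in ("side","scene","wrist"):
  for t in ("ring_bar","linchpin","ring_hinge"):
    for r in models.landmark_of(c,t)[:5]:
      if r["location"][2]>.05: print(c,t,np.round(r["location"],4),round(r["score"],2),proj(c,r["location"]).round(1))
E
```

```text
20.4333 [0.58760968 0.21465105 0.2399227 ] 0.022112504838979127 [ 0.47094734 -0.36353198 -0.21926031]
side ring_bar [0.5943 0.2164 0.0971] 0.54 [203.  238.1]
side linchpin [0.5711 0.1436 0.115 ] 0.88 [230.1 222.2]
side linchpin [0.5727 0.1445 0.114 ] 0.38 [229.4 222.3]
side ring_hinge [0.5615 0.0828 0.1094] 0.97 [249.6 212.8]
scene ring_bar [0.5921 0.2178 0.1042] 0.43 [356.3 229.9]
scene linchpin [0.5764 0.1424 0.1116] 0.68 [330.5 222.1]
scene ring_hinge [0.5615 0.0811 0.1103] 0.9 [309.7 216.7]
wrist ring_bar [0.5921 0.2137 0.0985] 0.68 [282.  197.8]
wrist linchpin [0.5748 0.1401 0.1075] 0.62 [278.4 279.3]
wrist ring_hinge [0.5592 0.078  0.1056] 0.84 [274.9 332.3]
```

View pics/w17z.png

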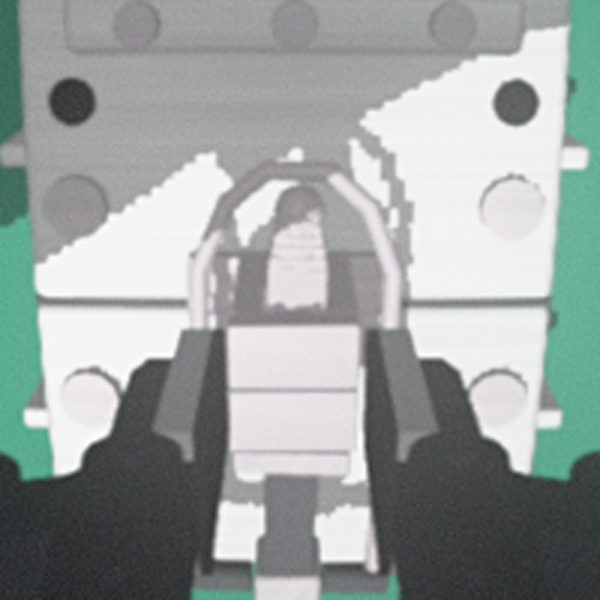

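View pics/s17z.png

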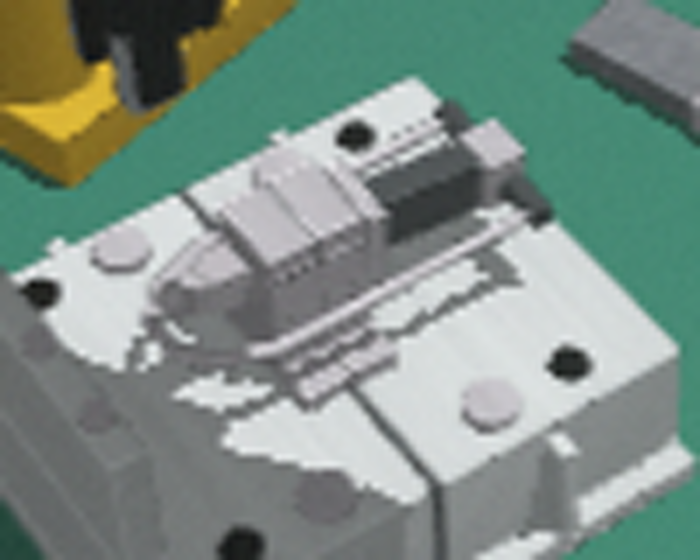

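```bash
python3 - <<'E'
from h import *
s=monitor.get_state();print(s["time_s"],np.abs(s["qvel"]).max(),s["wrist_force"])
print(workorder.sign_off())
E
```

```text
20.8833 0.002589694769742957 [ 0.40880592 -0.63454065  0.2326738 ]
the job is handed in; nothing more can be done
None
```

I pushed the linchpin home through the ears with its ring swung back. I then swung the ring over the ears and pressed its end down past the ball tip. The job was handed in at 20.9 s with the gripper clear above the box. The sign-off reports no verdict.

- **Pin home:** the forward push ran into firm resistance of about 10 N at the ears' face. In the last pictures the shoulder sits against that face with less than about 1 mm of gap.
- **Ring shut:** all three cameras place the bar at 97–104 mm above the bench, which is below the tip. I worked out about 103 mm for shut; the 0.07 rad limit corresponds to about 113 mm.
- **Bystanders:** I never contacted any of them on purpose, and those in view looked undisturbed. I did not measure their positions at the end.
- **Snap force not seen:** the 8–12 N peak expected at the snap did not show up, because I only read the force at the end of each move. That the ring is shut rests on the pictures and the networks' estimates.
- **Network disagreement:** the networks' position estimates differed by several mm between cameras, so the final alignment used the wrist picture of pin and hole together.

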